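# Build up the contour-model hill on its two pins

### The job

The plywood hill model on the sloping stand still lacks its two loose contour layers. Thread the larger layer over both pins through its two holes and bring it down flat onto the base layer, then thread the smaller layer over the same pins and bring it down flat on the larger one. Leave the other things on the table where they are.

Things in the scene. Friction and masses are not known exactly. Their poses are not given: they have to be found in the camera images.
- deck: Sloping deck of the fixed, rigid display stand, topped by a glued-on octagonal plywood base layer (170 mm along y, 96 mm along x) with two upright steel pins. Origin: on the base layer's top face midway between the pins, 75 mm above the table. z: deck normal, along the pins, leaning 30 degrees from vertical, at yaw 0 towards the robot; x points up the slope; y is level, along the row of pins.
- pin_a (a point): Tip centre of the pin at deck y = +32 mm, x = 0. Each pin is 8 mm in diameter and 40 mm tall above the base layer, its last 8 mm tapered to 3 mm.
- pin_b (a point): Tip centre of the like pin at deck y = -32 mm, x = 0.
- lower_layer: The larger loose contour layer: flat octagonal plywood plate, 136 mm long (y), 50 mm wide (x), 12 mm thick (z), corners cut by 12 mm, about 60 g. Two 11 mm through holes at y = +32 and -32 mm, x = 0. Origin: centre of the plate at half thickness. Starts flat on the table; ends and faces are alike, either way round will do.
- upper_layer: The smaller loose contour layer: flat octagonal plywood plate, 104 mm long (y), 36 mm wide (x), 12 mm thick (z), corners cut by 9 mm, about 35 g. Two 11 mm through holes at y = +32 and -32 mm, x = 0. Origin: centre of the plate at half thickness. Starts flat on the table; ends and faces are alike, either way round will do.
- beaker: Bystander: clear plastic beaker, 84 mm across, 115 mm tall, standing on the table; origin at the centre of its underside.
- glue_stick: Bystander: white glue stick, 28 mm diameter, 95 mm tall, standing upright; origin at the centre of its underside.
- tape_roll: Bystander: roll of brown tape lying flat, 90 mm across, 24 mm tall; origin at the centre of its underside.
Things that resemble listed ones, but are neither listed nor needed, are in the scene too. Leave any orange, pink or purple look-alike of the upper_layer alone.

How it is judged:
By the outcome, as a careful person would: the job done as asked, in the order asked, and still so for the second after the job is handed in, with the robot touching nothing.
It also fails if it takes over 54 s, if anything falls off the work surface, if the arm or the gripper's body presses on something with over 40 N, if the wrist force passes 120 N, or if a joint passes its speed limit or range.

### The arm

A 6-joint arm with a two-finger parallel gripper is mounted at the origin on the work surface. World frame = base frame: x ahead of the robot, y to its left, z up, the work surface at z = 0. Lengths are in mm, angles in rad, forces in N, time in s.
With the tool pointing down it reaches from about 275 to 1000 mm from the base axis. Payload 8.4 kg.
Tool frame: the origin (TCP) lies between the finger pads; the fingertips stand r.tips_ahead ahead of it and the grasp point (between the pads) lies 6 mm ahead of it (r.tips_ahead is the distance from the TCP to the fingertips, in mm); z points along the fingers, y is the line along which they close (so a half turn about z gives the same grasp; the last joint's range is limited). The gripper opens to 85 mm and grips with 20 to 120 N. Pads are 22 mm wide; open, the fingers measure 114 mm over their backs; the gripper's body (76 mm by 85 mm) begins 54 mm behind the grasp point. The pads swing forward as they close: fully open they stand 13 mm farther back than shut.
Start: joints at [1.131, 0.353, 1.633, -0, 1.155, -0.002], TCP at [264.966, 566.057, 224.181] pointing down, gripper open.
Joint ranges: [-2.63, 2.63], [-0.92, 2.1], [0.06, 2.66], [-1.3, 4.44], [0, 2.69], [-3.02, 3.02]. Speed limits (rad/s): [2.22, 2.22, 2.79, 3.14, 3.14, 3.14].

### API

Orientations are given as [roll, pitch, yaw] about the fixed x, y, z axes, in that order (R = Rz(yaw) Ry(pitch) Rx(roll)).
In Python, from rig import r gives the robot as it stands.
- The arm moves only by the tool carry_out, never from a script. Its arguments are lists of equal length, an entry for each row: "delta_pos": the shift along the tool's x, y, z in m, a list of three; "rot": the turn, a rotation vector about the tool's x, y, z in degrees, a list of three. A call has 1 to 8 rows; each row is the pose to reach, as a shift and turn from the pose commanded when the call began, along the tool's axes at that moment; what a row does not reach only later rows make up. A row lasts 1/8 s, in which the tool goes at most 62.5 mm and 10.7 degrees, less where a joint would pass 70% of its speed; a pose out of reach is approached as far as the arm can. A call with a gripper value outside its range is refused whole. "claw" is the finger opening in m, from 0 to 0.0854, set as the call begins (left out, the last holds). The fingers move at their own pace and stop on an object; "grip_force" is the grip in N (left out, the last holds). Time passes only in rows, so rows that repeat a pose let the fingers close. It gives the time, the measured TCP pose, the force, the opening and the grip force at its end, in the units of the state.
- r.sense(): the state, without advancing time (a new reading comes with each control period).
- r.grab_frame(name): name is "scene" or "top"; returns the picture (420x560x3 uint8, blue, green, red); there is no depth.
- r.camera_info(name): a dict with "fx", "fy", "cx", "cy" (pixels), "distortion" ([k1, k2, p1, p2, k3] as OpenCV has them; the pictures are not rectified), "pose" (4x4, takes a point from camera to world coordinates). Camera axes: x right, y down, z forward; pixel columns grow to the right and rows downward; lengths in mm; the calibration is good to about 2 mm. A picture is of the moment at which its call begins. camera_info takes no time and is no camera call.
- r.sign_off(): hands the job in; it is judged then, once.
Trained networks look in the newest picture that a camera, given by its name, has taken for a name from the list of things; names that differ only in an ending like _2 or _b are one class to them, and where a whole thing is asked for, a point or a joint stands for the part that bears it (a point fixed in the world has none). Each returns a list of dicts, best first, with "p" (0 to 1); they miss things now and then, are a little off and sometimes report something else, mostly with a low value. They report only what shows in the picture. A call takes as long as a camera call. They do not tell look-alikes from the thing itself.
- r.recognise(thing, camera): "box" ([left, top, right, bottom] in pixels, round what is visible of it).
- r.cut_out(thing, camera): "mask" (420x560 bool, what is visible of it) and "box" ([left, top, right, bottom] in pixels, round what is visible of it).
The state is a dict: "clock": time; "qpos": joint angles; "qvel": joint speeds; "joint_efforts": joint torques, N m; "eef_pos": TCP position; "tcp_rot": TCP orientation; "contact_force": force on the tool from outside, world axes, zero at the start; "wrist_torque": the same for the moment, N m; "opening": opening from 0.0 (shut) to 1.0 (fully open); "grasp_force": force on a finger pad.
Only numpy, scipy, OpenCV 4.12 (cv2) and the standard library are available. Lean on these libraries where they do the work, as an engineer would, in place of code of your own. Each camera call takes 0.05 s, during which the arm holds its last target. There are 200 camera calls.

## Working session

There is one attempt and no reset: what is moved stays moved. The work goes in short steps, Python scripts to look and compute and a tool call to move; the robot and the scene stay as the last step left them, time stands still between calls to the robot, and variables do not carry over. Pictures are saved under pics/ and viewed, at most 10 in all, crops included, and the job is handed in when it is done.

Besides the shell and the picture viewer there is one more tool, called after ">>>" as name(argument=value, ...) on one line, values as JSON. carry_out: Moves the arm, as the interface text tells. Its arguments: {"type":"object","properties":{"delta_pos":{"type":"array","items":{"type":"array","items":{"type":"number"}}},"rot":{"type":"array","items":{"type":"array","items":{"type":"number"}}},"claw":{"type":"number"},"grip_force":{"type":"number"}},"required":["delta_pos","rot"]}

```bash
mkdir -p pics; ls
python3 - <<'E'
from rig import r
import cv2,numpy as np
print(r.sense(), r.tips_ahead)
ims=[]
for c in("scene","top"):
    ims.append(r.grab_frame(c)); i=r.camera_info(c); print(c,i)
    for t in("deck","lower_layer","upper_layer","pin_a","beaker","glue_stick","tape_roll"):
        print(c,t,[(np.round(d["box"]).tolist(),round(d["p"],2)) for d in r.recognise(t,c)])
    cv2.imwrite(f"pics/{c}0.png",ims[-1])
E
```

```text
pics
{'clock': 0.0, 'qpos': array([ 1.13059024e+00,  3.53634245e-01,  1.63409934e+00, -7.70333644e-06,
        1.15519625e+00, -2.40508609e-03]), 'qvel': array([-0.00201734,  0.00012363, -0.00063856,  0.00055557, -0.00159516,
        0.00012065]), 'joint_efforts': array([ 1.70352589e-03, -6.05261350e+01, -3.42080426e+01,  1.62177521e-04,
        9.08608170e-03, -3.91396645e-05]), 'eef_pos': array([264.77596714, 565.63277733, 223.48525458]), 'tcp_rot': array([-3.14025546e+00,  3.82737029e-06,  2.70379477e+00]), 'contact_force': array([-0.05090015,  0.09022494,  0.1883098 ]), 'wrist_torque': array([-0.02622875,  0.01683255, -0.05489793]), 'grasp_force': 0.0, 'opening': 0.9982972193246654} 25.0
scene {'fx': 520.0878840949483, 'fy': 520.0878840949483, 'cx': 284.5635263386767, 'cy': 216.40779112820354, 'distortion': array([-0.12975905,  0.        ,  0.        ,  0.        ,  0.        ]), 'pose': array([[ 8.49079293e-01,  4.56901181e-01, -2.65152155e-01,
         8.74482728e+02],
       [ 5.28240880e-01, -7.39179715e-01,  4.17821638e-01,
        -5.06295417e+02],
       [-5.09189437e-03, 
[... 1099 characters left out ...]
.91308945e+01],
       [-5.25014130e-03, -2.05789633e-01, -9.78582170e-01,
         9.90956173e+02],
       [ 0.00000000e+00,  0.00000000e+00,  0.00000000e+00,
         1.00000000e+00]])}
top deck [([74.0, 176.0, 186.0, 266.0], 0.56)]
top lower_layer [([257.0, 230.0, 321.0, 267.0], 0.61)]
top upper_layer [([367.0, 275.0, 416.0, 311.0], 0.76), ([405.0, 218.0, 452.0, 248.0], 0.73), ([343.0, 229.0, 391.0, 249.0], 0.63), ([374.0, 162.0, 420.0, 180.0], 0.59)]
top pin_a [([78.0, 176.0, 192.0, 270.0], 0.63)]
top beaker [([257.0, 122.0, 294.0, 168.0], 0.67)]
top glue_stick [([334.0, 138.0, 348.0, 162.0], 0.69)]
top tape_roll [([203.0, 127.0, 244.0, 168.0], 0.63), ([76.0, 173.0, 190.0, 271.0], 0.52)]
```

```bash
python3 -c "
import cv2
for c in('scene','top'): cv2.imwrite(f'pics/{c}0b.png',cv2.resize(cv2.imread(f'pics/{c}0.png'),(800,600)))"
```

```text
(no output)
```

View pics/scene0b.png

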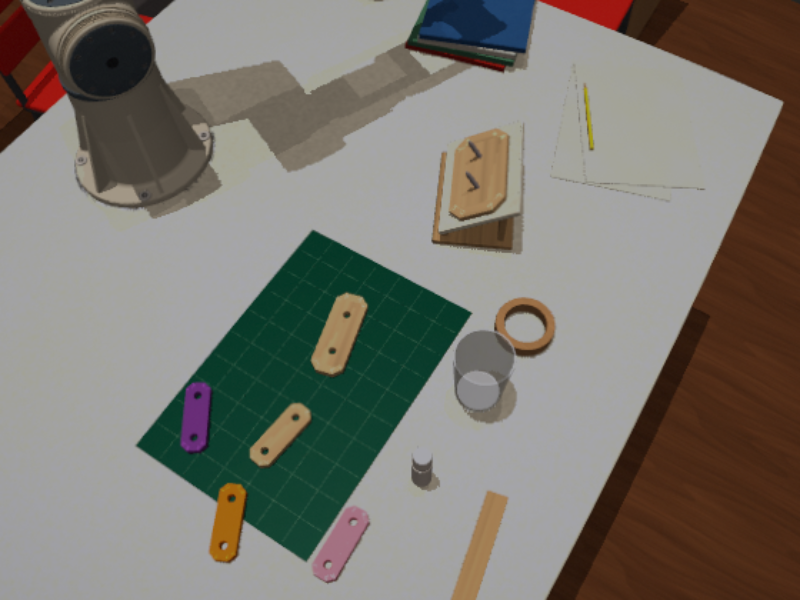

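View pics/top0b.png

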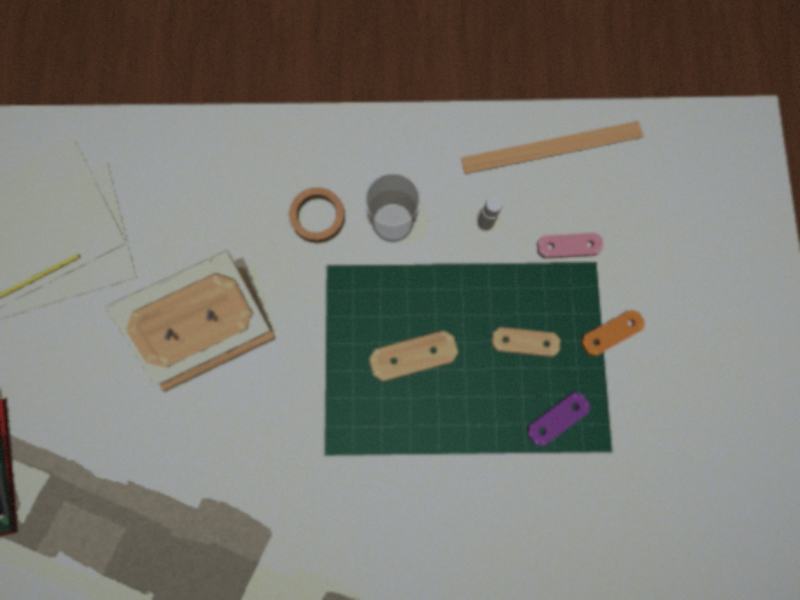

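The scene view shows the lower layer at about (340,335) and the natural upper layer at (280,435) in the 800 px view. In the top view they are at (413,356) and (526,341). The deck is at (480,175) in scene and (190,320) in top. Next I measure the holes and zoom in on the deck.

```bash
cat > h.py <<'E'
import cv2,numpy as np
from rig import r
from scipy.spatial.transform import Rotation as Ro
def cam(c):
    i=r.camera_info(c); K=np.array([[i["fx"],0,i["cx"]],[0,i["fy"],i["cy"]],[0,0,1]]); return K,np.array(i["distortion"]),np.array(i["pose"])
def proj(c,P):
    K,d,T=cam(c); W=np.linalg.inv(T); return cv2.projectPoints(np.atleast_2d(P).astype(float),cv2.Rodrigues(W[:3,:3])[0],W[:3,3],K,d)[0][:,0]
def onz(c,uv,z):
    K,d,T=cam(c); n=cv2.undistortPoints(np.array(uv,float).reshape(-1,1,2),K,d)[:,0]
    D=np.c_[n,np.ones(len(n))]@T[:3,:3].T; o=T[:3,3]; return o+D*((z-o[2])/D[:,2])[:,None]
def deckR(yaw): # z leans 30deg towards robot at yaw 0
    z=np.array([-.5,0,np.sqrt(.75)]); x=np.array([np.sqrt(.75),0,.5])
    return Ro.from_euler('z',yaw).as_matrix()@np.c_[x,[0,1,0],z]
def holes(c,im,box,z=12):
    # dark blobs inside the plate
    l,t,rr,b=[int(v) for v in box]; s=6
    g=cv2.resize(im[t:b,l:rr,2],None,fx=s,fy=s,interpolation=cv2.INTER_CUBIC)
    wood=(g>g.max()*0.55).astype(np.uint8)
    cs,h=cv2.findContours(wood,cv2.RETR_CCOMP,cv2.CHAIN_APPROX_NONE)
    hs=sorted([k for k,q in zip(cs,h[0]) if q[3]>=0],key=cv2.contourArea)[-2:]
    out=[]
    for k in hs:
        m=cv2.moments(k); out.append([l+(m['m10']/m['m00']+.5)/s-.5,t+(m['m01']/m['m00']+.5)/s-.5])
    return np.array(out),[cv2.contourArea(k)/s/s for k in hs]
E
python3 - <<'E'
from h import *
B={"lower":{"scene":(216,204,258,268),"top":(257,228,323,270)},"upper":{"scene":(173,280,220,328),"top":(342,227,394,251)}}
for n in B:
  for c in B[n]:
    im=cv2.imread(f"pics/{c}0.png"); uv,a=holes(c,im,B[n][c]); P=onz(c,uv,12)
    d=P[1]-P[0]; print(n,c,uv.round(1).tolist(),np.round(a,1),P[:,:2].round(1).tolist(),"mid",P.mean(0).round(1),"len",np.linalg.norm(d).round(1),"yaw",np.degrees(np.arctan2(-d[0],d[1])).round(1))
a=cv2.imread("pics/scene0.png")[75:180,290:380]; b=cv2.imread("pics/top0.png")[165:280,68:198]
a=cv2.resize(a,(400,467),interpolation=cv2.INTER_CUBIC); b=cv2.resize(b,(400,354),interpolation=cv2.INTER_CUBIC)
o=np.zeros((467,800,3),np.uint8); o[:,:400]=a;o[:354,400:]=b; cv2.imwrite("pics/deckz.png",o)
E
```

```text
lower scene [[232.2, 245.3], [242.3, 219.9]] [17.5 17.5] [[517.8, -151.7], [501.5, -89.6]] mid [ 509.6 -120.7   12. ] len 64.2 yaw 14.6
lower top [[275.3, 252.3], [302.8, 244.8]] [13.1 13.5] [[502.9, -87.4], [518.8, -149.2]] mid [ 510.8 -118.3   12. ] len 63.8 yaw -165.6
upper scene [[206.5, 291.8], [184.8, 315.2]] [18.7 23.5] [[533.2, -265.8], [525.7, -329.1]] mid [ 529.4 -297.5   12. ] len 63.7 yaw 173.3
upper top [[353.5, 237.3], [382.1, 240.3]] [11.6 12.4] [[534.2, -263.0], [526.8, -326.5]] mid [ 530.5 -294.8   12. ] len 63.9 yaw 173.3
```

View pics/deckz.png

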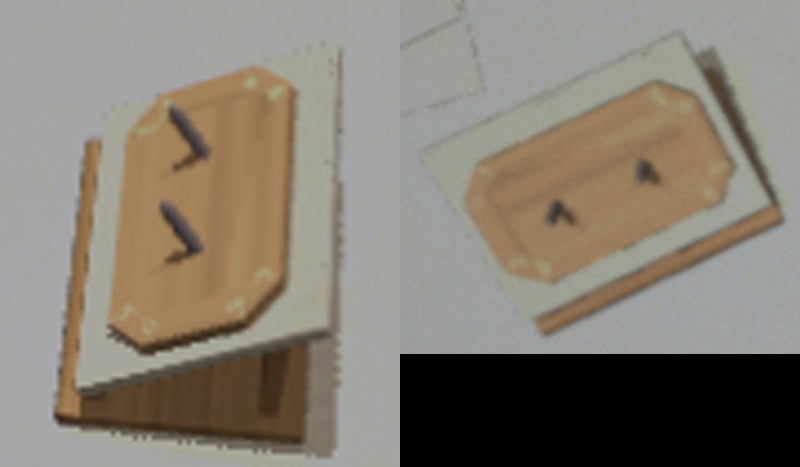

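The crop shows both pins clearly in the scene view: tips near crop (170,110) and (163,205), bases near (207,158) and (198,250). In the top view each pin appears as a V with its shadow, near (555,212) and (648,172). I'll fit the deck pose to these points and the octagon corners.

```bash
cat > fit.py <<'E'
from h import *
from scipy.optimize import least_squares
S=lambda p:np.array(p,float)/[400/90,467/105]+[290,75]-.5+.11
T=lambda p:(np.array(p,float)-[400,0])/[400/130,354/115]+[68,165]-.5+.16
# octagon corners, deck order from +y/-x going round; cut c
def oct(c): a,b=48,85; return np.array([[-a,b-c,0],[-a+c,b,0],[a-c,b,0],[a,b-c,0],[a,-b+c,0],[a-c,-b,0],[-a+c,-b,0],[-a,-b+c,0]],float)
oS=S([(128,162),(160,97),(258,67),(297,93),(286,275),(245,320),(145,343),(110,322)])
oT=T([(515,270),(465,195),(483,163),(655,82),(692,98),(735,163),(722,205),(555,280)])
pS=S([(207,156),(198,250)])   # pin bases
tS=S([(171,110),(163,205)])   # tips
E
python3 - <<'E'
from fit import *
print(onz("scene",oS,75).round(0).tolist()); print(onz("top",oT,75).round(0).tolist())
B=np.array([[0,32,0],[0,-32,0]]); 
def mk(cams):
  def f(q):
    x,y,w,c=q; R=deckR(w); P=lambda p:p@R.T+[x,y,75]; e=[]
    if "scene" in cams: e+=[proj("scene",P(B))-pS,proj("scene",P(B+[0,0,40]))-tS]
    best=[]
    for n,o in(("scene",oS),("top",oT)):
      if n in cams:
        k=proj(n,P(oct(c))); 
        e.append((k-o)*.7)
    return np.vstack(e).ravel()
  return f
for cams in(["scene"],["top"],["scene","top"]):
  b=None
  for w in np.arange(-3,3.2,.3):
    s=least_squares(mk(cams),[470,260,w,15],loss="soft_l1")
    if b is None or s.cost<b.cost:b=s
  print(cams,b.x.round(3),np.degrees(b.x[2]).round(1),b.cost.round(2)); 
  print(mk(cams)(b.x).reshape(-1,2).round(1).tolist())
q=b.x;R=deckR(q[2])
o=[]
for n,(l,t,rr,bb) in(("scene",(290,75,380,180)),("top",(68,165,198,280))):
  s=5;im=cv2.resize(cv2.imread(f"pics/{n}0.png")[t:bb,l:rr],None,fx=s,fy=s,interpolation=cv2.INTER_CUBIC)
  for P in[oct(q[3])]: 
    k=((proj(n,P@R.T+[q[0],q[1],75])-[l,t]+.5)*s).astype(int); cv2.polylines(im,[k],True,(255,0,0),1)
  for y in(32,-32):
    k=((proj(n,np.array([[0,y,0],[0,y,40]])@R.T+[q[0],q[1],75])-[l,t]+.5)*s).astype(int); cv2.line(im,tuple(map(int,k[0])),tuple(map(int,k[1])),(0,255,0),1)
  o.append(im)
H=max(i.shape[0] for i in o); o=[cv2.copyMakeBorder(i,0,H-i.shape[0],0,0,0) for i in o]
im=np.hstack(o);print(im.shape); cv2.imwrite("pics/fit.png",cv2.resize(im,(800,int(im.shape[0]*800/im.shape[1]))))
E
```

```text
[[512.0, 215.0, 75.0], [504.0, 264.0, 75.0], [538.0, 310.0, 75.0], [565.0, 305.0, 75.0], [617.0, 193.0, 75.0], [613.0, 157.0, 75.0], [578.0, 118.0, 75.0], [557.0, 120.0, 75.0]]
[[501.0, 267.0, 75.0], [553.0, 304.0, 75.0], [575.0, 294.0, 75.0], [631.0, 178.0, 75.0], [619.0, 152.0, 75.0], [573.0, 121.0, 75.0], [544.0, 129.0, 75.0], [494.0, 239.0, 75.0]]Traceback (most recent call last):
  File "<stdin>", line 18, in <module>
    return func(*args, **kwargs)
    result = trf(vector_fun.fun, vector_fun.jac, x0, f0, J0, lb, ub, ftol, xtol,
                 gtol, max_nfev, x_scale, loss_function, tr_solver,
                 tr_options.copy(), verbose, callback=callback_wrapped)
    return trf_no_bounds(
        fun, jac, x0, f0, J0, ftol, xtol, gtol, max_nfev, x_scale,
        loss_function, tr_solver, tr_options, verbose, callback=callback)
    J = jac(x)
    self._update_jac()
    ~~~~~~~~~~~~~~~~^^
    self.J = self.jac_wrapped(xp_copy(self.x), f0=self.f)
             ~~~~~~~~~~~~~~~~^^^^^^^^^^^^^^^^^^^^^^^^^^^^
    J, dct = approx_derivative(
             ~~~~~~~~~~~~~~~~~^
        sel
[... 543 characters left out ...]
rgs, **self.kwargs))
                      ~~~~~~~~^^^^^^^^^^^^^^^^^^^^^^^^^^^^^^
    return np.atleast_1d(self.fun(x))
                         ~~~~~~~~^^^
    return self.f(x, *self.args, **self.kwargs)
           ~~~~~~^^^^^^^^^^^^^^^^^^^^^^^^^^^^^^
  File "<stdin>", line 7, in f
  File "h.py", line 7, in proj
    K,d,T=cam(c); W=np.linalg.inv(T); return cv2.projectPoints(np.atleast_2d(P).astype(float),cv2.Rodrigues(W[:3,:3])[0],W[:3,3],K,d)[0][:,0]
          ~~~^^^
  File "h.py", line 5, in cam
    i=r.camera_info(c); K=np.array([[i["fx"],0,i["cx"]],[0,i["fy"],i["cy"]],[0,0,1]]); return K,np.array(i["distortion"]),np.array(i["pose"])
ValueError: time passes only in moves, steps and waits
```

```bash
python3 - <<'E'
s=open("h.py").read().replace("def cam(c)","import functools\n@functools.cache\ndef cam(c)"); open("h.py","w").write(s)
s=open("fit.py").read().replace("(555,280)])","(555,280)])\noT=np.roll(oT,1,axis=0)"); open("fit.py","w").write(s)
E
cat > runfit.py <<'E'
from fit import *
B=np.array([[0,32,0],[0,-32,0]]); 
def mk(cams):
  def f(q):
    x,y,w,c=q; R=deckR(w); P=lambda p:p@R.T+[x,y,75]; e=[]
    if "scene" in cams: e+=[proj("scene",P(B))-pS,proj("scene",P(B+[0,0,40]))-tS]
    for n,o in(("scene",oS),("top",oT)):
      if n in cams: e.append((proj(n,P(oct(c)))-o)*.7)
    return np.vstack(e).ravel()
  return f
for cams in(["scene"],["top"],["scene","top"]):
  b=least_squares(mk(cams),[562,211,.43,25],loss="soft_l1")
  print(cams,b.x.round(3),np.degrees(b.x[2]).round(1),b.cost.round(2)); 
  print(mk(cams)(b.x).reshape(-1,2).round(1).tolist())
q=b.x;R=deckR(q[2])
o=[]
for n,(l,t,rr,bb) in(("scene",(290,75,380,180)),("top",(68,165,198,280))):
  s=5;im=cv2.resize(cv2.imread(f"pics/{n}0.png")[t:bb,l:rr],None,fx=s,fy=s,interpolation=cv2.INTER_CUBIC)
  k=((proj(n,oct(q[3])@R.T+[q[0],q[1],75])-[l,t]+.5)*s).astype(int); cv2.polylines(im,[k],True,(255,0,0),1)
  for y in(32,-32):
    k=((proj(n,np.array([[0,y,0],[0,y,40]])@R.T+[q[0],q[1],75])-[l,t]+.5)*s).astype(int); cv2.line(im,tuple(map(int,k[0])),tuple(map(int,k[1])),(0,255,0),1)
  o.append(im)
H=max(i.shape[0] for i in o); o=[cv2.copyMakeBorder(i,0,H-i.shape[0],0,0,0) for i in o]
im=np.hstack(o); cv2.imwrite("pics/fit.png",cv2.resize(im,(800,int(im.shape[0]*800/im.shape[1]))))
E
python3 runfit.py
```

```text
['scene'] [5.58977e+02 2.11053e+02 4.53000e-01 2.17310e+01] 26.0 5.33
[[-0.3, 0.1], [0.3, 0.4], [0.2, -0.4], [0.3, -0.1], [0.0, -4.0], [1.0, -0.3], [-0.4, 0.2], [-0.8, -0.9], [-0.3, 0.4], [-0.5, 0.5], [0.2, 0.7], [0.2, 0.2]]
['top'] [5.60220e+02 2.10034e+02 4.38000e-01 2.13370e+01] 25.1 4.36
[[-0.7, 0.3], [-1.7, -0.2], [0.5, 2.0], [-0.5, -0.0], [0.5, 0.0], [2.0, -0.4], [0.2, -0.1], [-0.1, -0.8]]
['scene', 'top'] [5.59504e+02 2.10494e+02 4.46000e-01 2.16470e+01] 25.6 10.34
[[-0.1, 0.4], [0.3, 0.7], [0.4, -0.2], [0.3, 0.1], [0.2, -3.9], [1.2, -0.1], [-0.1, 0.4], [-0.6, -0.7], [-0.4, 0.7], [-0.6, 0.7], [0.1, 0.9], [0.1, 0.3], [-0.6, 0.6], [-1.8, 0.1], [0.4, 2.5], [-0.7, 0.4], [0.1, 0.2], [1.7, -0.3], [-0.0, -0.2], [-0.3, -0.7]]
```

View pics/fit.png

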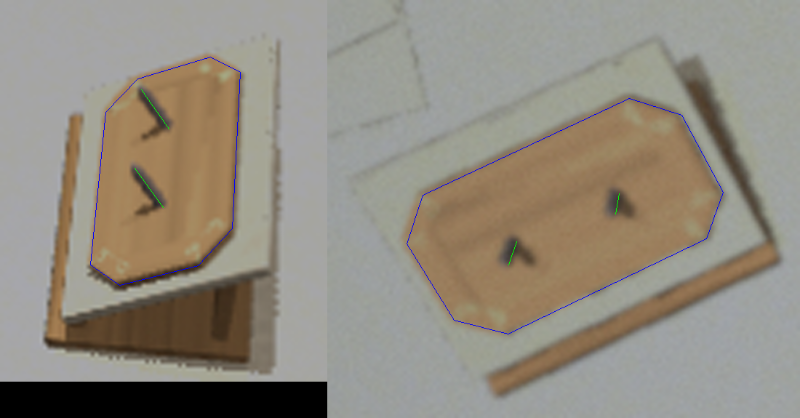

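Deck fit: origin about (559.5, 210.5, 75), yaw 25.6°. The overlay matches both views. Next is a motion helper that tracks the commanded pose, then the first move.

```bash
cat > g.py <<'E'
import sys,json,os
from h import *
# usage: g.py "dx dy dz rx ry rz"(last row sent, or -) "x y z" down|deck yawdeg [tiltdeg]
F="cmd.json"
def load():
    if os.path.exists(F):
        d=json.load(open(F)); return np.array(d[0]),np.array(d[1])
    return np.array([264.966,566.057,224.181]),Ro.from_euler('xyz',[np.pi,0,2.704]).as_matrix()
def commit(s):
    p,R=load()
    if s!="-":
        v=np.array(s.split(),float); p=p+R@v[:3]*1000; R=R@Ro.from_rotvec(v[3:],degrees=True).as_matrix()
        json.dump([p.tolist(),R.tolist()],open(F,"w"))
    return p,R
def Rt(yawdeg,tilt=0): # tool y along +x of thing with yaw; tool z = -thing z
    D=Ro.from_euler('z',yawdeg,degrees=True).as_matrix()@Ro.from_euler('y',-tilt,degrees=True).as_matrix()
    x,y,z=D.T; return np.c_[y,x,-z]
def go(p,R,tp,TR):
    d=R.T@(np.array(tp)-p)/1000; w=Ro.from_matrix(R.T@TR).as_rotvec(degrees=True)
    print("delta",d.round(4).tolist(),"rot",w.round(2).tolist())
def status(p,R):
    s=r.sense(); print("t",round(s["clock"],2),"meas",s["eef_pos"].round(1),"cmd",p.round(1),"F",s["contact_force"].round(1),"open",round(s["opening"],3),"gf",round(s["grasp_force"],1),"tips",r.tips_ahead)
    M=Ro.from_euler('xyz',s["tcp_rot"]).as_matrix(); print("rot err deg (tool)",Ro.from_matrix(R.T@M).as_rotvec(degrees=True).round(2),"pos err (tool)",(R.T@(s["eef_pos"]-p)).round(2))
if __name__=="__main__":
    p,R=commit(sys.argv[1]); status(p,R)
    if len(sys.argv)>2: go(p,R,[float(v) for v in sys.argv[2].split()],Rt(float(sys.argv[3]),float(sys.argv[4]) if len(sys.argv)>4 else 0))
E
python3 g.py - "510 -119.5 150" 14.5
```

```text
t 0.8 meas [265.  566.1 224.2] cmd [265.  566.1 224.2] F [-0.7  0.2 -0.9] open 1.001 gf 0.0 tips 25.0
rot err deg (tool) [-0.   -0.    0.01] pos err (tool) [-0.    0.   -0.01]
delta [-0.5125, -0.5171, 0.0742] rot [0.0, -0.0, 50.43]
```

>>> carry_out(delta_pos=[[-0.256,-0.258,0.02],[-0.256,-0.258,0.02],[-0.256,-0.258,0.02],[-0.256,-0.258,0.02],[-0.5125,-0.517,0.0742],[-0.5125,-0.517,0.0742],[-0.5125,-0.517,0.0742],[-0.5125,-0.517,0.0742]], rot=[[0,0,12],[0,0,24],[0,0,36],[0,0,50.4],[0,0,50.4],[0,0,50.4],[0,0,50.4],[0,0,50.4]], claw=0.066, grip_force=30)

```text
clock: 1.8
eef_pos: [433.2, 95.6, 179.3]
tcp_rot: [3.14, 0.0, 1.824]
contact_force: [1.1, 1.0, 0.2]
opening: 0.775
grasp_force: 0.0
```

>>> carry_out(delta_pos=[[0,0,0]], rot=[[0,0,0]])

```text
clock: 1.92
eef_pos: [433.3, 93.8, 178.8]
tcp_rot: [-3.141, 0.001, 1.818]
contact_force: [-0.3, 0.5, 0.2]
opening: 0.775
grasp_force: 0.0
```

```bash
python3 - <<'E'
s=open("g.py").read()
s=s.replace('''    if s!="-":''','''    if s=="m":
        q=r.sense(); p=q["eef_pos"]; R=Ro.from_euler('xyz',q["tcp_rot"]).as_matrix(); json.dump([p.tolist(),R.tolist()],open(F,"w"))
    elif s!="-":''')
open("g.py","w").write(s)
E
python3 g.py m "510 -119.5 60" 14.5
```

```text
t 1.93 meas [433.3  93.8 178.8] cmd [433.3  93.8 178.8] F [-0.3  0.5  0.2] open 0.775 gf 0.0 tips 25.0
rot err deg (tool) [0. 0. 0.] pos err (tool) [0. 0. 0.]
delta [-0.2255, 0.0221, 0.119] rot [-0.02, 0.04, -0.32]
```

>>> carry_out(delta_pos=[[-0.06,0.006,0.0],[-0.12,0.012,0.02],[-0.18,0.018,0.06],[-0.2255,0.0221,0.1],[-0.2255,0.0221,0.119],[-0.2255,0.0221,0.119],[-0.2255,0.0221,0.119],[-0.2255,0.0221,0.119]], rot=[[0,0,-0.3],[0,0,-0.3],[0,0,-0.3],[0,0,-0.3],[0,0,-0.3],[0,0,-0.3],[0,0,-0.3],[0,0,-0.3]])

```text
clock: 2.92
eef_pos: [511.2, -114.5, 61.4]
tcp_rot: [3.14, 0.001, 1.831]
contact_force: [0.1, 0.2, -0.1]
opening: 0.771
grasp_force: 0.0
```

```bash
python3 g.py "-0.2255 0.0221 0.119 0 0 -0.3" "510 -119.5 28" 14.5
python3 - <<'E'
from h import *
o=[]
for c,(l,t,rr,b) in(("scene",(180,170,290,300)),("top",(235,190,345,320))):
    im=r.grab_frame(c); cv2.imwrite(f"pics/{c}1.png",im); o.append(cv2.resize(im[t:b,l:rr],(396,468),interpolation=cv2.INTER_CUBIC))
cv2.imwrite("pics/pre1.png",np.hstack(o))
E
```

```text
t 2.92 meas [ 511.2 -114.5   61.4] cmd [ 510.  -119.5   60. ] F [ 0.1  0.2 -0.1] open 0.771 gf 0.0 tips 25.0
rot err deg (tool) [-0.12 -0.01 -0.41] pos err (tool) [ 4.49  2.45 -1.48]
delta [0.0, 0.0, 0.032] rot [-0.02, 0.04, -0.02]
```

View pics/pre1.png

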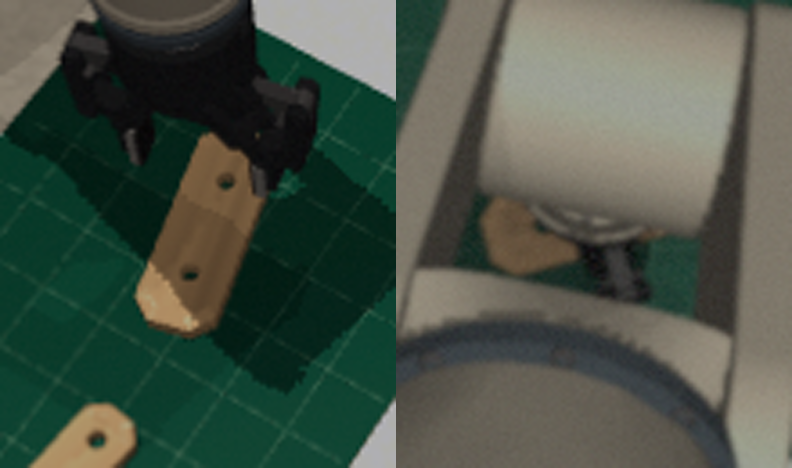

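The fingers straddle the plate, at crop (135,150) and (262,185) in the left half. I'll go down to z 28.

>>> carry_out(delta_pos=[[0,0,0.016],[0,0,0.032],[0,0,0.032],[0,0,0.032]], rot=[[0,0,0],[0,0,0],[0,0,0],[0,0,0]])

```text
clock: 3.52
eef_pos: [510.2, -115.3, 27.7]
tcp_rot: [-3.141, -0.0, 1.829]
contact_force: [-0.0, -0.2, -0.7]
opening: 0.77
grasp_force: 0.0
```

```bash
python3 g.py "0 0 0.032 0 0 0" "510 -119.5 24" 14.5
python3 - <<'E'
from h import *
im=r.grab_frame("scene"); cv2.imwrite("pics/scene2.png",im)
cv2.imwrite("pics/pre2.png",cv2.resize(im[190:280,190:290],(800,720)[:1]+(600,),interpolation=cv2.INTER_CUBIC))
E
```

```text
t 3.52 meas [ 510.2 -115.3   27.7] cmd [ 510.  -119.5   28. ] F [-0.  -0.2 -0.7] open 0.77 gf 0.0 tips 25.0
rot err deg (tool) [ 0.03  0.06 -0.33] pos err (tool) [4.03 1.28 0.27]
delta [0.0, 0.0001, 0.004] rot [-0.02, 0.04, -0.02]
```

View pics/pre2.png

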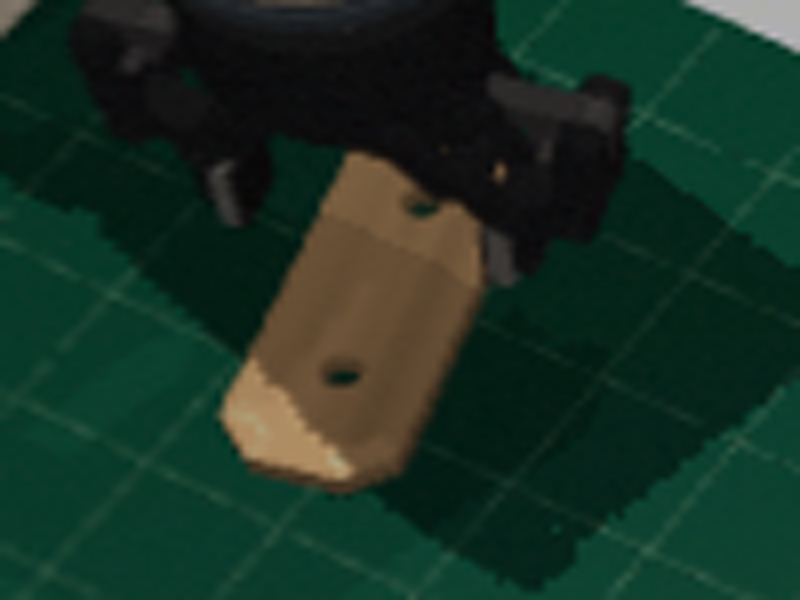

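Run:
```python
from g import *
p,R=commit("m")
for a in(18,22,25):
  for y in(33,-33):
    print(a,y,proj("scene",p+R@[0,y,a]).round(1), "crop",((proj("scene",p+R@[0,y,a])[0]-[190,190])*[8,6.667]).round(0))
print(((proj("scene",[[510.2,-119.5,12]])-[190,190])*[8,6.667]).round(0))
go(p,R,[510.2,-119.5,28],Rt(14.5))
```

```text
18 33 [[253.7 235.2]] crop [509. 301.]
18 -33 [[224.7 227.3]] crop [278. 248.]
22 33 [[253.8 236. ]] crop [510. 307.]
22 -33 [[224.9 228.1]] crop [279. 254.]
25 33 [[253.9 236.7]] crop [511. 311.]
25 -33 [[225.1 228.8]] crop [281. 259.]
[[383. 281.]]
delta [-0.0039, -0.0014, 0.0] rot [-0.0, -0.0, 0.31]
```

>>> carry_out(delta_pos=[[-0.0039,-0.0014,0],[-0.0039,-0.0014,0],[-0.0039,-0.0014,0.001],[-0.0039,-0.0014,0.002],[-0.0039,-0.0014,0.003],[-0.0039,-0.0014,0.004],[-0.0039,-0.0014,0.004]], rot=[[0,0,0.3],[0,0,0.3],[0,0,0.3],[0,0,0.3],[0,0,0.3],[0,0,0.3],[0,0,0.3]], claw=0.057)

```text
clock: 4.45
eef_pos: [510.0, -119.4, 24.0]
tcp_rot: [-3.141, -0.0, 1.824]
contact_force: [-0.1, -0.1, -0.9]
opening: 0.668
grasp_force: 0.0
```

Run:
```python
from g import *
p,R=commit("m"); status(p,R)
im=r.grab_frame("scene"); cv2.imwrite("pics/scene3.png",im)
cv2.imwrite("pics/pre3.png",cv2.resize(im[190:280,190:290],(800,600),interpolation=cv2.INTER_CUBIC))
for a in(10,18,25):
  for y in(28,-28):
    print(a,y,"crop",((proj("scene",p+R@[0,y,a])[0]-[190,190])*[8,6.667]).round(0))
```

```text
t 4.45 meas [ 510.  -119.4   24. ] cmd [ 510.  -119.4   24. ] F [-0.1 -0.1 -0.9] open 0.668 gf 0.0 tips 25.0
rot err deg (tool) [0. 0. 0.] pos err (tool) [0. 0. 0.]
10 28 crop [481. 301.]
10 -28 crop [284. 255.]
18 28 crop [483. 312.]
18 -28 crop [287. 267.]
25 28 crop [484. 322.]
25 -28 crop [290. 277.]
```

View pics/pre3.png

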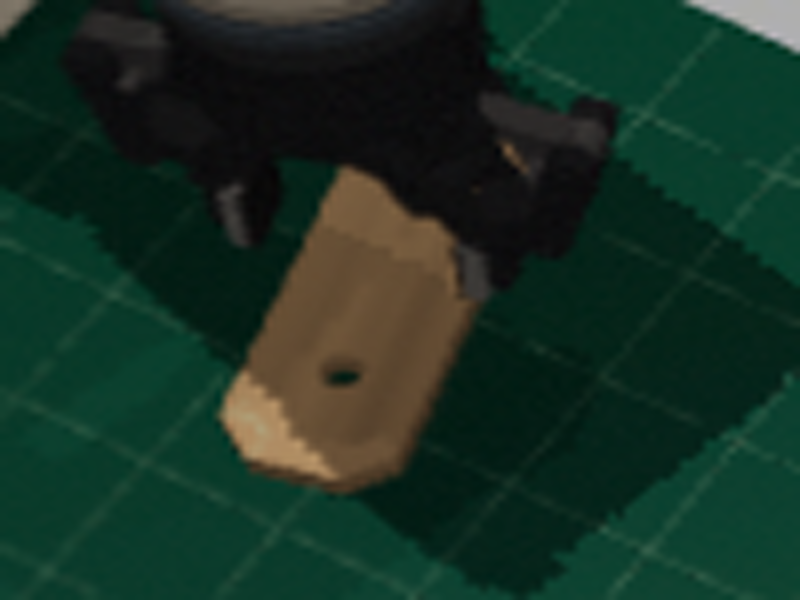

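Run:
```python
from g import *
p=np.array([511.2,-114.5,61.4]);R=Rt(14.5)
for a in(0,10,25):
  for y in(-33,33):
    for x in(-11,11):
      print(a,y,x,"top crop",((proj("top",p+R@[x,y,a])[0]-[235,190])*3.6+[396,0]).round(0),"scene crop",((proj("scene",p+R@[x,y,a])[0]-[180,170])*3.6).round(0))
```

```text
0 -33 -11 top crop [620. 251.] scene crop [147. 179.]
0 -33 11 top crop [584. 261.] scene crop [160. 147.]
0 33 -11 top crop [589. 143.] scene crop [255. 209.]
0 33 11 top crop [554. 153.] scene crop [268. 176.]
10 -33 -11 top crop [619. 252.] scene crop [149. 187.]
10 -33 11 top crop [583. 262.] scene crop [162. 156.]
10 33 -11 top crop [589. 145.] scene crop [257. 217.]
10 33 11 top crop [554. 155.] scene crop [269. 185.]
25 -33 -11 top crop [618. 254.] scene crop [152. 200.]
25 -33 11 top crop [583. 264.] scene crop [165. 168.]
25 33 -11 top crop [588. 149.] scene crop [258. 229.]
25 33 11 top crop [554. 158.] scene crop [271. 197.]
```

Run:
```python
import cv2,numpy as np
im=cv2.GaussianBlur(cv2.imread("pics/scene3.png"),(3,3),0).astype(float)[205:246,208:266]
b,g,r=im[...,0],im[...,1],im[...,2]
for i,row in enumerate(zip(b,g,r)):
    print(205+i,''.join('W' if R>G*1.1 and R>60 else ('.' if G>R*1.6 and G>B*1.15 else '#') for B,G,R in zip(*row)))
print("cols from 208")
```

```text
205 ################################################......####
206 ###################################################...####
207 ##########################################################
208 ##########################################################
209 ##########################################################
210 ##########################################################
211 ##########################################################
212 #############################################W############
213 #################...##########################W###########
214 .....###########........#################################.
215 ......##########........#WW##############################.
216 ......##########.......##WWWW############################.
217 .......##########......#WWWWWW##########################..
218 ........#########.....##WWWWWWW#########################..
219 ........########......#WWWWWWWW#########################..
220 ........#########.....#WWWWWWWWW#######################...
221 ........########.....#WWWWWWWWWWW######################...
222 .........#######.....#WWW
[... 796 characters left out ...]
.............##WWWWWWWWWWWWWWWWWWWWWWWW##...............
236 ...............#WWWWWWWWWWWWWWWWWWWWWWWWW#................
237 ...............#WWWWWWWWWWWWWWWWWWWWWWWWW#................
238 ..............#WWWWWWWWWWWWWWWWWWWWWWWWW##................
239 ..............#WWWWWWWWWWWWWWWWWWWWWWWWW#.................
240 .............##WWWWWWWWWWWWWWWWWWWWWWWW##.................
241 .............#WWWWWWWWWWWWWWWWWWWWWWWWW#..................
242 .............#WWWWWWWWWWWWWWWWWWWWWWWWW#..................
243 ............#WWWWWWWWWWWWWWWWWWWWWWWWW##..................
244 ............#WWWWWWWWWWWWWWWWWWWWWWWWW#...................
245 ...........##WWWWWWWWWWW##WWWWWWWWWWWW#...................
cols from 208
```

>>> carry_out(delta_pos=[[0,0,0.001],[0,0,0.002],[0,0,0.003],[0,0,0.004],[0,0,0.004]], rot=[[0,0,0],[0,0,0],[0,0,0],[0,0,0],[0,0,0]])

```text
clock: 5.12
eef_pos: [510.0, -119.4, 20.0]
tcp_rot: [-3.141, -0.0, 1.824]
contact_force: [0.2, -0.4, 0.3]
opening: 0.67
grasp_force: 0.0
```

>>> carry_out(delta_pos=[[0,0,0.001],[0,0,0.002],[0,0,0.003],[0,0,0.003]], rot=[[0,0,0],[0,0,0],[0,0,0],[0,0,0]])

```text
clock: 5.62
eef_pos: [510.0, -119.4, 17.0]
tcp_rot: [-3.141, -0.0, 1.824]
contact_force: [-0.4, -0.4, -0.3]
opening: 0.669
grasp_force: 0.0
```

>>> carry_out(delta_pos=[[0,0,0.001],[0,0,0.002],[0,0,0.002]], rot=[[0,0,0],[0,0,0],[0,0,0]])

```text
clock: 6.0
eef_pos: [510.0, -119.4, 15.0]
tcp_rot: [-3.141, -0.0, 1.824]
contact_force: [0.2, 0.2, -0.1]
opening: 0.665
grasp_force: 0.0
```

>>> carry_out(delta_pos=[[0,0,0.001],[0,0,0.002],[0,0,0.002]], rot=[[0,0,0],[0,0,0],[0,0,0]])

```text
clock: 6.38
eef_pos: [510.0, -119.4, 13.0]
tcp_rot: [-3.141, -0.0, 1.824]
contact_force: [-0.3, 0.0, 0.1]
opening: 0.668
grasp_force: 0.0
```

Run:
```python
from g import *
p,R=commit("m"); status(p,R)
F=r.grab_frame("scene"); cv2.imwrite("pics/scene4.png",F)
im=cv2.GaussianBlur(F,(3,3),0).astype(float)[213:250,208:266]
b,g,rr=im[...,0],im[...,1],im[...,2]
for i,row in enumerate(zip(b,g,rr)):
    print(213+i,''.join('W' if R_>G*1.1 and R_>60 else ('.' if G>R_*1.6 and G>B*1.15 else '#') for B,G,R_ in zip(*row)))
for a in(0,6,13):
  for y in(-28,28):
    for x in(-11,11): print(a,y,x,proj("scene",p+R@[x,y,a])[0].round(1))
```

```text
t 6.38 meas [ 510.  -119.4   13. ] cmd [ 510.  -119.4   13. ] F [-0.3  0.   0.1] open 0.668 gf 0.0 tips 25.0
rot err deg (tool) [0. 0. 0.] pos err (tool) [0. 0. 0.]
213 ##########################################################
214 ##########################################################
215 ##########################################################
216 ###.#############....#####################################
217 ......###########......##################################.
218 .......##########.....#WWWWW#############################.
219 .......##########.....#WWWWWW############################.
220 ........#########.....#WWWWWWW##########################..
221 ........#########....#WWWWWWWWW#########################..
222 ........#########....#WWWWWWWWWW########################..
223 .........########....#WWWWWWWWWWW######################...
224 .........########...#WWWWWWWWWWWWW#####################...
225 ..........######....#WWWWWWWWWWWWWWW###################...
226 ..........#####....#WWWWWWWWWWWWWWWWWW################....
227 ...........####....#WWWWWWWWWWWWWWWWWWW##########
[... 975 characters left out ...]
WWWWWWWWWWWWWWWWWWWWWW##..................
244 ............#WWWWWWWWWWWWWWWWWWWWWWWWW#...................
245 ...........##WWWWWWWWWWW##WWWWWWWWWWWW#...................
246 ...........#WWWWWWWWWWW####WWWWWWWWWW#....................
247 ..........##WWWWWWWWWWW###WWWWWWWWWWW#....................
248 ..........#WWWWWWWWWWWWWWWWWWWWWWWWW##....................
249 ..........#WWWWWWWWWWWWWWWWWWWWWWWWW#.....................
0 -28 -11 [223.7 232.8]
0 -28 11 [227.3 224.2]
0 28 -11 [248.4 239.7]
0 28 11 [251.8 230.9]
6 -28 -11 [224.  234.1]
6 -28 11 [227.6 225.5]
6 28 -11 [248.6 241. ]
6 28 11 [252.  232.3]
13 -28 -11 [224.4 235.6]
13 -28 11 [227.9 227. ]
13 28 -11 [248.8 242.5]
13 28 11 [252.1 233.8]
```

>>> carry_out(delta_pos=[[0,0,0.001],[0,0,0.002],[0,0,0.002]], rot=[[0,0,0],[0,0,0],[0,0,0]])

```text
clock: 6.8
eef_pos: [510.0, -119.4, 11.0]
tcp_rot: [-3.141, -0.0, 1.824]
contact_force: [-0.0, -0.6, 0.1]
opening: 0.665
grasp_force: 0.0
```

>>> carry_out(delta_pos=[[0,0,0.001],[0,0,0.002],[0,0,0.002]], rot=[[0,0,0],[0,0,0],[0,0,0]])

```text
clock: 7.18
eef_pos: [510.0, -119.4, 9.0]
tcp_rot: [-3.141, -0.0, 1.824]
contact_force: [0.7, -0.4, 0.8]
opening: 0.666
grasp_force: 0.0
```

>>> carry_out(delta_pos=[[0,0,0.001],[0,0,0.002],[0,0,0.002]], rot=[[0,0,0],[0,0,0],[0,0,0]])

```text
clock: 7.55
eef_pos: [510.0, -119.4, 7.0]
tcp_rot: [-3.141, -0.0, 1.824]
contact_force: [0.4, 0.2, 0.5]
opening: 0.668
grasp_force: 0.0
```

>>> carry_out(delta_pos=[[0,0,0],[0,0,0],[0,0,0],[0,0,0]], rot=[[0,0,0],[0,0,0],[0,0,0],[0,0,0]], claw=0.04, grip_force=40)

```text
clock: 8.05
eef_pos: [510.1, -119.4, 7.1]
tcp_rot: [3.142, 0.0, 1.824]
contact_force: [-0.1, 0.1, -0.3]
opening: 0.467
grasp_force: 0.0
```

Run:
```python
from g import *
p,R=load(); print(p); status(p,R)
F=r.grab_frame("scene"); cv2.imwrite("pics/scene5.png",F)
im=cv2.GaussianBlur(F,(3,3),0).astype(float)[216:250,208:266]
b,g,rr=im[...,0],im[...,1],im[...,2]
for i,row in enumerate(zip(b,g,rr)):
    print(216+i,''.join('W' if R_>G*1.1 and R_>60 else ('.' if G>R_*1.6 and G>B*1.15 else '#') for B,G,R_ in zip(*row)))
```

```text
[ 509.98114149 -119.41956625   13.00217651]
t 8.05 meas [ 510.1 -119.4    7.1] cmd [ 510.  -119.4   13. ] F [-0.1  0.1 -0.3] open 0.467 gf 0.0 tips 25.0
rot err deg (tool) [-0.01 -0.01 -0.  ] pos err (tool) [-0.03  0.07  5.89]
216 ###########################################WWW############
217 .##########################################WWW############
218 ...##################.######################WWW##########.
219 ....###################WWWW#################WWW#########..
220 ..........############WWWWWW#################WW#########..
221 ...........###########WWWWWWW##########################...
222 ...........###########WWWWWWWW#########################...
223 ............##########WWWWWWWW#########################...
224 .............#########WWWWWWWWW#######################....
225 .............#########WWWWWWWWWW#####################.....
226 .............#########WWWWWWWWWWW####################.....
227 .............########WWWWWWWWWWWWWW#################......
228 ..............#######WWWWWWWWWWWWWW################.......
229 ...............######WWWWWWWWWWWWWW###############
[... 568 characters left out ...]
.......
239 ..............#WWWWWWWWWWWWWWWWWWWWWWWWW#.................
240 .............##WWWWWWWWWWWWWWWWWWWWWWWW##.................
241 .............#WWWWWWWWWWWWWWWWWWWWWWWWW#..................
242 .............#WWWWWWWWWWWWWWWWWWWWWWWWW#..................
243 ............#WWWWWWWWWWWWWWWWWWWWWWWWW##..................
244 ............#WWWWWWWWWWWWWWWWWWWWWWWWW#...................
245 ...........##WWWWWWWWWWW##WWWWWWWWWWWW#...................
246 ...........#WWWWWWWWWWW####WWWWWWWWWW#....................
247 ..........##WWWWWWWWWWW###WWWWWWWWWWW#....................
248 ..........#WWWWWWWWWWWWWWWWWWWWWWWWW##....................
249 ..........#WWWWWWWWWWWWWWWWWWWWWWWWW#.....................
```

>>> carry_out(delta_pos=[[0,0,0],[0,0,0],[0,0,0.001],[0,0,0.002],[0,0,0.003],[0,0,0.004],[0,0,0.004]], rot=[[0,0,0],[0,0,0],[0,0,0],[0,0,0],[0,0,0],[0,0,0],[0,0,0]], claw=0.057)

```text
clock: 8.98
eef_pos: [510.0, -119.4, 3.0]
tcp_rot: [-3.142, -0.0, 1.824]
contact_force: [-0.1, 0.1, 0.3]
opening: 0.668
grasp_force: 0.0
```

>>> carry_out(delta_pos=[[0,0,0.001],[0,0,0.002],[0,0,0.003],[0,0,0.003]], rot=[[0,0,0],[0,0,0],[0,0,0],[0,0,0]])

```text
clock: 9.48
eef_pos: [510.0, -119.4, -0.0]
tcp_rot: [-3.141, -0.0, 1.824]
contact_force: [0.0, 0.4, -0.4]
opening: 0.664
grasp_force: 0.0
```

>>> carry_out(delta_pos=[[0,0,0.001],[0,0,0.002],[0,0,0.003],[0,0,0.003]], rot=[[0,0,0],[0,0,0],[0,0,0],[0,0,0]])

```text
clock: 9.98
eef_pos: [510.0, -119.4, -3.0]
tcp_rot: [-3.141, -0.0, 1.824]
contact_force: [-0.5, 0.0, -0.4]
opening: 0.67
grasp_force: 0.0
```

```bash
cat > asc.py <<'E'
from g import *
F=r.grab_frame("scene"); cv2.imwrite("pics/last.png",F)
im=cv2.GaussianBlur(F,(3,3),0).astype(float)[216:250,208:266]
b,g,rr=im[...,0],im[...,1],im[...,2]
for i,row in enumerate(zip(b,g,rr)):
    print(216+i,''.join('W' if R_>G*1.1 and R_>60 else ('.' if G>R_*1.6 and G>B*1.15 else '#') for B,G,R_ in zip(*row)))
E
python3 asc.py
```

```text
216 ##########################################################
217 ##########################################################
218 ##########################################################
219 ##########################################################
220 .###..############...#####################################
221 .......###########...#WWWW################################
222 ........##########...#WWWWWWW############################.
223 ........##########...#WWWWWWWW###########################.
224 .........#########..#WWWWWWWWWW##########################.
225 .........#########.##WWWWWWWWWWW########################..
226 ..........########.#WWWWWWWWWWWWW#######################..
227 ..........#######..#WWWWWWWWWWWWW#######################..
228 ..........#######.#WWWWWWWWWWWWWWW#####################...
229 ...........######.#WWWWWWWWWWWWWWWWWW##################...
230 ...........#######WWWWWWWWWWWWWWWWWWWW################....
231 ............######WWWWWWWWWWWWWWWWWWWWW###############....
232 ............######WWWWWWWWWWWWWWWWWWWWW###############....
233 ................#WWWWWWWW
[... 341 characters left out ...]
.......
239 ..............#WWWWWWWWWWWWWWWWWWWWWWWWW#####.............
240 .............#WWWWWWWWWWWWWWWWWWWWWWWWW#####..............
241 .............#WWWWWWWWWWWWWWWWWWWWWWWWW##.................
242 .............#WWWWWWWWWWWWWWWWWWWWWWWWW#..................
243 ............#WWWWWWWWWWWWWWWWWWWWWWWWW##..................
244 ............#WWWWWWWWWWWWWWWWWWWWWWWWW#...................
245 ...........##WWWWWWWWWWW##WWWWWWWWWWWW#...................
246 ...........#WWWWWWWWWWW####WWWWWWWWWW#....................
247 ..........##WWWWWWWWWWW###WWWWWWWWWWW#....................
248 ..........#WWWWWWWWWWWWWWWWWWWWWWWWW##....................
249 ..........#WWWWWWWWWWWWWWWWWWWWWWWWW#.....................
```

>>> carry_out(delta_pos=[[0,0,0.0015],[0,0,0.003],[0,0,0.0045],[0,0,0.006],[0,0,0.006]], rot=[[0,0,0],[0,0,0],[0,0,0],[0,0,0],[0,0,0]])

```text
clock: 10.65
eef_pos: [510.0, -119.4, -9.0]
tcp_rot: [-3.141, -0.0, 1.824]
contact_force: [-0.5, -0.1, -0.3]
opening: 0.666
grasp_force: 0.0
```

>>> carry_out(delta_pos=[[0,0,0.001],[0,0,0.002],[0,0,0.002]], rot=[[0,0,0],[0,0,0],[0,0,0]])

```text
clock: 11.02
eef_pos: [510.0, -119.4, -11.0]
tcp_rot: [-3.141, -0.0, 1.824]
contact_force: [0.4, -0.2, -0.1]
opening: 0.667
grasp_force: 0.0
```

>>> carry_out(delta_pos=[[0,0,0.001],[0,0,0.001]], rot=[[0,0,0],[0,0,0]])

```text
clock: 11.28
eef_pos: [510.1, -119.4, -11.5]
tcp_rot: [3.141, 0.0, 1.824]
contact_force: [-1.3, -0.6, 6.6]
opening: 0.666
grasp_force: 3.5
```

```bash
python3 asc.py
```

```text
216 ##########################################################
217 ##########################################################
218 ##########################################################
219 ##########################################################
220 ##########################################################
221 ##########################################################
222 ..##..############...#####################################
223 ........##########..##WWW#################################
224 ........##########..#WWWWWWW##############################
225 .........#########.##WWWWWWWWW###########################.
226 .........###########WWWWWWWWWWW##########################.
227 ..........##########WWWWWWWWWWWW########################..
228 ..........#########WWWWWWWWWWWWWW#######################..
229 ..........#########WWWWWWWWWWWWWWW######################..
230 ...........#######WWWWWWWWWWWWWWWWW####################...
231 ...........#######WWWWWWWWWWWWWWWWWWW##################...
232 ............######WWWWWWWWWWWWWWWWWWWWW###############....
233 ............#####WWWWWWWW
[... 341 characters left out ...]
.......
239 ..............#WWWWWWWWWWWWWWWWWWWWWWWWW#######...........
240 .............##WWWWWWWWWWWWWWWWWWWWWWWW#######............
241 .............#WWWWWWWWWWWWWWWWWWWWWWWWW######.............
242 .............#WWWWWWWWWWWWWWWWWWWWWWWWW#.###..............
243 ............#WWWWWWWWWWWWWWWWWWWWWWWWW##..................
244 ............#WWWWWWWWWWWWWWWWWWWWWWWWW#...................
245 ...........##WWWWWWWWWWW##WWWWWWWWWWWW#...................
246 ...........#WWWWWWWWWWW####WWWWWWWWWW#....................
247 ..........##WWWWWWWWWWW###WWWWWWWWWWW#....................
248 ..........#WWWWWWWWWWWWWWWWWWWWWWWWW##....................
249 ..........#WWWWWWWWWWWWWWWWWWWWWWWWW#.....................
```

>>> carry_out(delta_pos=[[0,0,-0.003],[0,0,-0.005],[0,0,-0.005]], rot=[[0,0,0],[0,0,0],[0,0,0]])

```text
clock: 11.7
eef_pos: [510.2, -119.5, -6.7]
tcp_rot: [3.141, 0.0, 1.824]
contact_force: [-0.3, 0.2, -0.6]
opening: 0.668
grasp_force: 0.0
```

>>> carry_out(delta_pos=[[0,0,0],[0,0,0],[0,0,0],[0,0,0]], rot=[[0,0,0],[0,0,0],[0,0,0],[0,0,0]], claw=0.044, grip_force=40)

```text
clock: 12.2
eef_pos: [510.1, -119.4, -6.6]
tcp_rot: [3.142, 0.0, 1.824]
contact_force: [-1.0, 0.5, 6.4]
opening: 0.574
grasp_force: 41.2
```

>>> carry_out(delta_pos=[[0,0,0],[0,0,0],[0,0,-0.002],[0,0,-0.002]], rot=[[0,0,0],[0,0,0],[0,0,0],[0,0,0]], claw=0.055)

```text
clock: 12.7
eef_pos: [510.1, -119.5, -4.8]
tcp_rot: [3.141, 0.0, 1.824]
contact_force: [-0.4, -0.1, 0.1]
opening: 0.643
grasp_force: 0.0
```

>>> carry_out(delta_pos=[[0,0,0],[0,0,0],[0,0,0]], rot=[[0,0,0],[0,0,0],[0,0,0]], claw=0.044)

```text
clock: 13.08
eef_pos: [510.1, -119.5, -4.5]
tcp_rot: [3.141, 0.0, 1.824]
contact_force: [-1.5, 0.3, 5.2]
opening: 0.568
grasp_force: 40.9
```

```bash
python3 g.py m; python3 asc.py | sed -n 6,12p
```

```text
t 13.07 meas [ 510.1 -119.5   -4.5] cmd [ 510.1 -119.5   -4.5] F [-1.5  0.3  5.2] open 0.568 gf 40.9 tips 25.0
rot err deg (tool) [0. 0. 0.] pos err (tool) [0. 0. 0.]
221 ...################..##W#################################.
222 .........##########..#WWWWWW#############################.
223 ..........###########WWWWWWWW############################.
224 ..........###########WWWWWWWWW##########################..
225 ...........##########WWWWWWWWWW#########################..
226 ...........#########WWWWWWWWWWWW#######################...
227 ...........#########WWWWWWWWWWWW#######################...
```

```bash
cat > pl.py <<'E'
from g import *
# pl.py commit deckx decky h(plate-centre height above base) off
O=np.array([559.5,210.5,75.]); YAW=25.6
def tgt(dx,dy,h,off): return O+deckR(np.radians(YAW))@[dx,dy,h-off]
if __name__=="__main__":
    p,R=commit(sys.argv[1]); status(p,R)
    a=[float(v) for v in sys.argv[2:]]; t=tgt(*a); print("target",t.round(1)); go(p,R,t,Rt(YAW,30))
E
python3 pl.py m 0 0 90 10.5; python3 g.py - "510 -119.5 170" 14.5
```

```text
t 13.12 meas [ 510.1 -119.5   -4.5] cmd [ 510.1 -119.5   -4.5] F [-0.8  0.3  6.2] open 0.569 gf 40.9 tips 25.0
rot err deg (tool) [0. 0. 0.] pos err (tool) [0. 0. 0.]
target [523.7 193.3 143.8]
delta [0.2994, 0.0915, -0.1484] rot [-29.9, 2.91, -10.82]
t 13.12 meas [ 510.1 -119.5   -4.5] cmd [ 510.1 -119.5   -4.5] F [-0.8  0.3  6.2] open 0.569 gf 40.9 tips 25.0
rot err deg (tool) [0. 0. 0.] pos err (tool) [0. 0. 0.]
delta [-0.0, -0.0001, -0.1745] rot [0.01, 0.01, 0.02]
```

>>> carry_out(delta_pos=[[0,0,-0.02],[0,0,-0.06],[0,0,-0.12],[0.04,0.012,-0.17],[0.1,0.03,-0.19],[0.16,0.05,-0.19],[0.22,0.067,-0.18],[0.27,0.0825,-0.17]], rot=[[0,0,0],[0,0,0],[0,0,0],[-4,0.4,-1.5],[-10,1,-3.6],[-16,1.6,-5.8],[-22,2.1,-8],[-28,2.7,-10]])

```text
clock: 14.12
eef_pos: [522.2, 164.4, 165.9]
tcp_rot: [2.646, -0.003, 2.004]
contact_force: [0.4, 0.7, -1.7]
opening: 0.569
grasp_force: 42.2
```

>>> carry_out(delta_pos=[[0,0,0],[0,0,0]], rot=[[0,0,0],[0,0,0]])

```text
clock: 14.38
eef_pos: [522.2, 162.7, 165.2]
tcp_rot: [2.652, -0.003, 2.004]
contact_force: [-0.4, -0.4, -0.7]
opening: 0.566
grasp_force: 42.2
```

```bash
python3 pl.py m 0 0 90 10.5
```

```text
t 14.38 meas [522.2 162.7 165.2] cmd [522.2 162.7 165.2] F [-0.4 -0.4 -0.7] open 0.566 gf 42.2 tips 25.0
rot err deg (tool) [0. 0. 0.] pos err (tool) [0. 0. 0.]
target [523.7 193.3 143.8]
delta [0.0271, 0.0025, 0.0256] rot [-1.95, 0.22, -0.77]
```

>>> carry_out(delta_pos=[[0.0271,0.0025,0.0256],[0.0271,0.0025,0.0256],[0.0271,0.0025,0.0256],[0.0271,0.0025,0.0256]], rot=[[-1.95,0.2,-0.8],[-1.95,0.2,-0.8],[-1.95,0.2,-0.8],[-1.95,0.2,-0.8]])

```text
clock: 14.88
eef_pos: [524.7, 192.4, 144.7]
tcp_rot: [2.616, 0.001, 2.016]
contact_force: [0.6, -0.1, -0.9]
opening: 0.57
grasp_force: 42.2
```

```bash
cat > look.py <<'E'
from pl import *
p,R=commit("m"); status(p,R); off=float(sys.argv[1]); W,L,c=[float(v) for v in sys.argv[2].split()]; f=sys.argv[3]
C=p+R@[0,0,-off]
D=np.c_[R[:,1],R[:,0],-R[:,2]]  # plate axes x,y,z
o=[]
for n in("scene","top"):
    im=r.grab_frame(n); cv2.imwrite(f"pics/{f}_{n}.png",im)
    a,b=W/2,L/2
    oc=np.array([[-a,b-c,6],[-a+c,b,6],[a-c,b,6],[a,b-c,6],[a,-b+c,6],[a-c,-b,6],[-a+c,-b,6],[-a,-b+c,6]])@D.T+C
    k=proj(n,oc); m=k.mean(0).round().astype(int); l,t=np.maximum(m-[50,60],0); s=4
    g=cv2.resize(im[t:t+120,l:l+100],None,fx=s,fy=s,interpolation=cv2.INTER_CUBIC)
    q=lambda P:[((proj(n,P)-[l,t]+.5)*s).astype(int)]
    cv2.polylines(g,q(oc),True,(255,0,0),1)
    for y in(32,-32):
        th=np.linspace(0,2*np.pi,24); ci=np.c_[5.5*np.cos(th),y+5.5*np.sin(th),0*th+6]
        cv2.polylines(g,q(ci@D.T+C),True,(255,255,0),1)
        cv2.polylines(g,q(O+np.array([[0,y,0],[0,y,40]])@deckR(np.radians(YAW)).T),False,(0,255,0),1)
    print(n,"crop origin",l,t); o.append(cv2.copyMakeBorder(g,0,480-g.shape[0],0,400-g.shape[1],0))
cv2.imwrite(f"pics/{f}.png",np.hstack(o))
E
python3 look.py 10.5 "50 136 12" ins1
```

```text
t 14.88 meas [524.7 192.4 144.7] cmd [524.7 192.4 144.7] F [ 0.6 -0.1 -0.9] open 0.57 gf 42.2 tips 25.0
rot err deg (tool) [0. 0. 0.] pos err (tool) [0. 0. 0.]
scene crop origin 266 35
top crop origin 80 179
```

View pics/ins1.png

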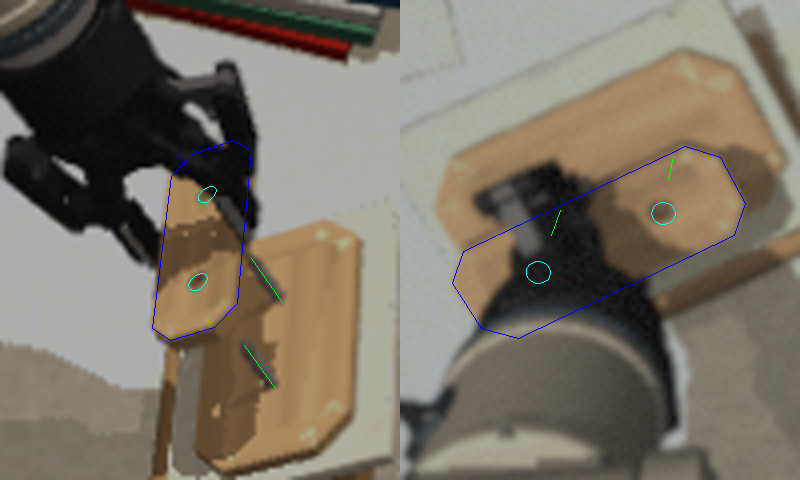

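The overlay matches the held plate: hole rings at (207,194) and (198,282) in the scene half, and (663,212) in the top half. So the reported-TCP offset lies along the tool. I'll check the hole centres numerically and compute the next move.

```bash
cat > chk.py <<'E'
from pl import *
f,off=sys.argv[1],float(sys.argv[2]); p,R=commit("-"); C=p+R@[0,0,-off]; D=np.c_[R[:,1],R[:,0],-R[:,2]]
for n in("scene","top"):
    im=cv2.imread(f"pics/{f}_{n}.png")
    for y in(32,-32):
        u=proj(n,C+D@[0,y,6])[0]; c=u.round().astype(int); w=im[c[1]-6:c[1]+7,c[0]-6:c[0]+7,2].astype(int)
        print(n,y,u.round(1),"win from",c-6); print(w)
E
python3 chk.py ins1 10.5; python3 pl.py - 0 0 54 10.5
```

```text
scene 32 [317.4  83.2] win from [311  77]
[[ 13  11  11  13  15  14  20  21  22  14  12  10  13]
 [ 12  11   9  11  12  12  12  15  18  16  14  13  11]
 [ 59  80  43  12  10  11  10  11  14  15  16  17  13]
 [156 156 147 113  11  11  13  14  13  12  12  12  18]
 [167 166 165 157 115  42  12  13  12  14  14  14  12]
 [167 166 167 169 160 116  40  15  10  12  13  11  15]
 [167 165 167 167 146 110  83  50  12  14  11  12  12]
 [166 165 167 165 133 114 108 112  54  52  52  55  33]
 [166 164 167 166 151 140 150 152  84  44  60  62  56]
 [165 163 167 168 165 158 161 165 148  32  60  60  58]
 [165 164 167 167 164 158 162 166 156  81  45  60  61]
 [164 164 167 167 166 164 166 167 165 147  78  44  61]
 [164 164 167 167 167 167 156 105 122 148  86  40  60]]
scene -32 [315. 105.] win from [309  99]
[[ 91  89  89  92  97  97  93  91  95 119 145 142 142]
 [ 89  88  91  96  99  97  97 115 122 152 145 142 143]
 [ 89  88  94  99 104 123 125 154 154 150 144 144 148]
 [ 90  92 124 129 134 159 151 144 150 150 146 150 153]
 [ 92 122 161 168 164 145 123 107 137 152 151 150 153]
 [122 150 163 171 152 114 
[... 1317 characters left out ...]

 [143 145 138 115  96  99 105  98 115 138 161 166 167]
 [129 145 135 113  90  90  93 102 113 141 162 166 169]
 [113 134 141 124 103  95 102 114 128 150 164 168 168]
 [102 125 141 144 132 129 133 141 152 162 168 170 167]
 [ 95 105 126 143 152 154 154 161 164 166 167 167 165]
 [ 97  96 111 134 153 158 161 161 165 167 167 164 163]
 [ 96  93 101 117 136 150 151 152 156 163 165 162 160]
 [ 91  90  94  98 110 131 143 145 153 155 159 160 159]]
t 14.97 meas [524.5 192.7 144.5] cmd [524.7 192.4 144.7] F [ 0.2  1.1 -0.4] open 0.57 gf 42.2 tips 25.0
rot err deg (tool) [ 0.    0.01 -0.01] pos err (tool) [ 0.31 -0.19  0.06]
target [539.9 201.1 112.7]
delta [0.0013, -0.001, 0.0364] rot [0.1, 0.09, -0.08]
```

>>> carry_out(delta_pos=[[0.001,-0.001,0.018],[0.001,-0.001,0.0364],[0.001,-0.001,0.0364],[0.001,-0.001,0.0364],[0.001,-0.001,0.0364]], rot=[[0,0,0],[0,0,0],[0,0,0],[0,0,0],[0,0,0]])

```text
clock: 15.6
eef_pos: [539.1, 201.6, 112.5]
tcp_rot: [2.616, 0.001, 2.017]
contact_force: [-0.1, 0.3, -1.1]
opening: 0.575
grasp_force: 42.2
```

```bash
python3 look.py 10.5 "50 136 12" ins2; python3 pl.py m 0 0 40 10.5
```

```text
t 15.6 meas [539.1 201.6 112.5] cmd [539.1 201.6 112.5] F [-0.1  0.3 -1.1] open 0.575 gf 42.2 tips 25.0
rot err deg (tool) [0. 0. 0.] pos err (tool) [0. 0. 0.]
scene crop origin 273 45
top crop origin 81 174
t 15.7 meas [539.2 201.7 112.4] cmd [539.2 201.7 112.4] F [-0.6  0.2 -1.2] open 0.568 gf 42.2 tips 25.0
rot err deg (tool) [0. 0. 0.] pos err (tool) [0. 0. 0.]
target [546.2 204.1 100.5]
delta [-0.0008, 0.0004, 0.014] rot [0.1, 0.04, -0.01]
```

View pics/ins2.png

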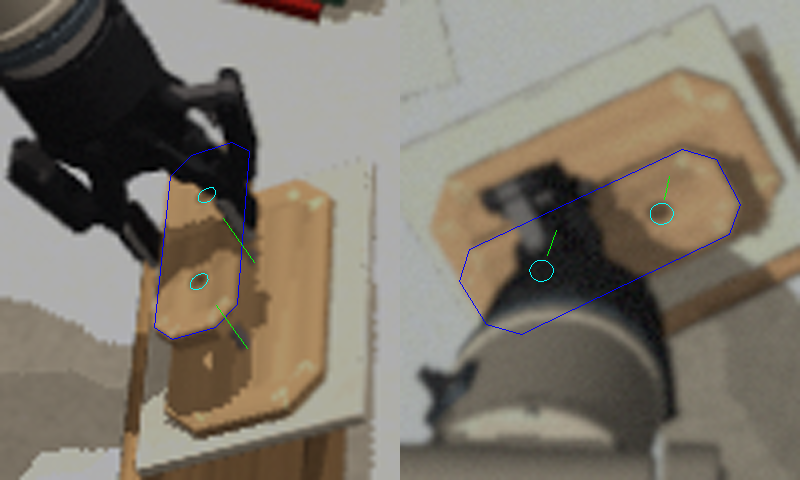

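The plate is aligned above the pins, with the hole rings at (207,194) and (198,281) in line with the pin axes. I'll go down onto the pins.

>>> carry_out(delta_pos=[[-0.0008,0.0004,0.004],[-0.0008,0.0004,0.008],[-0.0008,0.0004,0.012],[-0.0008,0.0004,0.012]], rot=[[0,0,0],[0,0,0],[0,0,0],[0,0,0]])

```text
clock: 16.2
eef_pos: [545.0, 203.7, 101.1]
tcp_rot: [2.618, 0.0, 2.017]
contact_force: [-1.4, -0.2, -0.3]
opening: 0.573
grasp_force: 42.2
```

>>> carry_out(delta_pos=[[0,0,0.002],[0,0,0.004],[0,0,0.006],[0,0,0.006]], rot=[[0,0,0],[0,0,0],[0,0,0],[0,0,0]])

```text
clock: 16.7
eef_pos: [547.9, 205.1, 96.3]
tcp_rot: [2.617, 0.0, 2.017]
contact_force: [-0.3, 0.8, -0.3]
opening: 0.568
grasp_force: 42.2
```

```bash
python3 pl.py m 0 0 36 10.5; python3 -c "
from pl import *
s=r.sense();print('deck coords of plate',deckR(np.radians(YAW)).T@(s['eef_pos']-O)+[0,0,10.5], 'F deck',deckR(np.radians(YAW)).T@s['contact_force'],s['wrist_torque'])"
```

```text
t 16.7 meas [547.9 205.1  96.3] cmd [547.9 205.1  96.3] F [-0.3  0.8 -0.3] open 0.568 gf 42.2 tips 25.0
rot err deg (tool) [0. 0. 0.] pos err (tool) [0. 0. 0.]
target [548.  205.   97.1]
delta [-0.0001, 0.0004, -0.0006] rot [0.04, 0.03, -0.02]
deck coords of plate [-0.42147617  0.08847703 35.35365733] F deck [-0.06498442  0.86311604 -0.29923741] [0.08233764 0.21233173 0.05985576]
```

>>> carry_out(delta_pos=[[0,0.0004,0.004],[0,0.0004,0.008],[0,0.0004,0.012],[0,0.0004,0.012]], rot=[[0,0,0],[0,0,0],[0,0,0],[0,0,0]])

```text
clock: 17.2
eef_pos: [553.5, 207.7, 85.8]
tcp_rot: [2.618, 0.0, 2.017]
contact_force: [0.7, 0.2, -1.3]
opening: 0.569
grasp_force: 42.2
```

>>> carry_out(delta_pos=[[0,0,0.004],[0,0,0.008],[0,0,0.012],[0,0,0.012]], rot=[[0,0,0],[0,0,0],[0,0,0],[0,0,0]])

```text
clock: 17.7
eef_pos: [558.9, 210.3, 75.6]
tcp_rot: [2.618, 0.0, 2.017]
contact_force: [-0.3, 2.1, -1.5]
opening: 0.569
grasp_force: 42.2
```

>>> carry_out(delta_pos=[[0,0,0.001],[0,0,0.002],[0,0,0.003],[0,0,0.003]], rot=[[0,0,0],[0,0,0],[0,0,0],[0,0,0]])

```text
clock: 18.2
eef_pos: [560.4, 211.0, 73.2]
tcp_rot: [2.617, 0.0, 2.017]
contact_force: [0.1, 0.7, -2.5]
opening: 0.569
grasp_force: 42.2
```

```bash
cat > dk.py <<'E'
from pl import *
s=r.sense(); off=float(sys.argv[1]); print(s['clock'],'deck coords of plate',(deckR(np.radians(YAW)).T@(s['eef_pos']-O)+[0,0,off]).round(2), 'F deck',(deckR(np.radians(YAW)).T@s['contact_force']).round(1),s['wrist_torque'].round(2))
E
python3 dk.py 10.5
```

```text
18.2 deck coords of plate [-0.05  0.07  8.45] F deck [-0.9  0.6 -2.4] [-0.05  0.31  0.03]
```

Almost there, plate at 8.45 mm with 6.0 expected when seated.

>>> carry_out(delta_pos=[[0,0,0.001],[0,0,0.002],[0,0,0.0025],[0,0,0.0025]], rot=[[0,0,0],[0,0,0],[0,0,0],[0,0,0]])

```text
clock: 18.7
eef_pos: [561.5, 211.5, 71.0]
tcp_rot: [2.617, 0.0, 2.017]
contact_force: [-1.1, 1.6, -0.5]
opening: 0.568
grasp_force: 42.2
```

```bash
python3 dk.py 10.5
```

```text
18.7 deck coords of plate [-0.1   0.03  5.96] F deck [-0.5  1.9 -0.3] [0.01 0.32 0.11]
```

>>> carry_out(delta_pos=[[0,0,0.0005],[0,0,0.001],[0,0,0.001]], rot=[[0,0,0],[0,0,0],[0,0,0]])

```text
clock: 19.08
eef_pos: [561.5, 211.5, 70.9]
tcp_rot: [2.616, 0.0, 2.017]
contact_force: [-10.4, -5.1, 17.0]
opening: 0.567
grasp_force: 44.4
```

```bash
python3 dk.py 10.5
```

```text
19.075 deck coords of plate [-0.08  0.07  5.83] F deck [-1.6 -0.  20.5] [-0.23  0.67  0.02]
```

>>> carry_out(delta_pos=[[0,0,-0.0005],[0,0,-0.0005],[0,0,-0.0005]], rot=[[0,0,0],[0,0,0],[0,0,0]], claw=0.064)

```text
clock: 19.45
eef_pos: [561.9, 211.6, 70.6]
tcp_rot: [2.617, 0.0, 2.017]
contact_force: [0.5, -0.2, 0.0]
opening: 0.749
grasp_force: 0.0
```

>>> carry_out(delta_pos=[[0,0,-0.02],[0,0,-0.05],[0,0,-0.1],[-0.05,0,-0.14],[-0.1,0,-0.15],[-0.16,0,-0.15],[-0.22,0,-0.15],[-0.28,0,-0.15]], rot=[[0,0,0],[0,0,0],[0,0,0],[8,0,0],[16,0,0],[24,0,0],[29,0,0],[29,0,0]])

```text
clock: 20.45
eef_pos: [616.7, -74.8, 200.3]
tcp_rot: [3.124, 0.0, 2.018]
contact_force: [1.1, 1.2, -0.3]
opening: 0.749
grasp_force: 0.0
```

>>> carry_out(delta_pos=[[0,0,0],[0,0,0]], rot=[[0,0,0],[0,0,0]])

```text
clock: 20.7
eef_pos: [614.3, -73.4, 200.0]
tcp_rot: [3.124, -0.001, 2.016]
contact_force: [-0.1, 1.1, 0.1]
opening: 0.752
grasp_force: 0.0
```

```bash
python3 g.py m "530 -296.1 60" -6.7
python3 - <<'E'
from h import *
from pl import O,YAW
for n in("scene","top"):
    im=r.grab_frame(n); cv2.imwrite(f"pics/low_{n}.png",im)
    for t in("lower_layer","upper_layer"): print(n,t,[(np.round(d["box"]).tolist(),round(d["p"],2)) for d in r.recognise(t,n)])
R=deckR(np.radians(YAW)); im=cv2.imread("pics/low_scene.png")
for h in(12,20):
    a,b,c=25,68,12
    oc=np.array([[-a,b-c,h],[-a+c,b,h],[a-c,b,h],[a,b-c,h],[a,-b+c,h],[a-c,-b,h],[-a+c,-b,h],[-a,-b+c,h]])@R.T+O
    print(h,"scene predicted box",proj("scene",oc).min(0).round(1),proj("scene",oc).max(0).round(1))
B={"scene":(173,280,220,328),"top":(342,227,394,251)}
for c in B:
    im=cv2.imread(f"pics/low_{c}.png")
    try:
        uv,a=holes(c,im,B[c]);P=onz(c,uv,12);d=P[1]-P[0];print(c,P.mean(0).round(1),np.degrees(np.arctan2(-d[0],d[1])).round(1),np.round(a,1))
    except Exception as e: print(c,e)
E
```

```text
t 20.7 meas [614.3 -73.4 200. ] cmd [614.3 -73.4 200. ] F [-0.1  1.1  0.1] open 0.752 gf 0.0 tips 25.0
rot err deg (tool) [0. 0. 0.] pos err (tool) [0. 0. 0.]
delta [-0.1648, -0.1744, 0.1369] rot [0.96, -0.31, 32.21]
scene lower_layer [([321.0, 99.0, 344.0, 147.0], 0.68)]
scene upper_layer [([127.0, 268.0, 149.0, 314.0], 0.82), ([215.0, 355.0, 258.0, 409.0], 0.82), ([149.0, 340.0, 174.0, 395.0], 0.77), ([175.0, 283.0, 222.0, 326.0], 0.73)]
top lower_layer [([98.0, 201.0, 153.0, 248.0], 0.65)]
top upper_layer [([374.0, 162.0, 422.0, 180.0], 0.97), ([342.0, 229.0, 389.0, 252.0], 0.79), ([368.0, 277.0, 416.0, 311.0], 0.58)]
12 scene predicted box [321.4  93.8] [344.2 142.4]
20 scene predicted box [319.8  91.6] [342.7 140.3]
scene [ 529.5 -297.4   12. ] 173.3 [18.2 23. ]
top [ 530.4 -294.7   12. ] 173.3 [11.6 12.6]
```

>>> carry_out(delta_pos=[[-0.041,-0.043,0.0],[-0.082,-0.087,0.0],[-0.123,-0.131,0.01],[-0.165,-0.174,0.03],[-0.165,-0.1744,0.08],[-0.165,-0.1744,0.1369],[-0.165,-0.1744,0.1369],[-0.165,-0.1744,0.1369]], rot=[[0.96,-0.3,9],[0.96,-0.3,18],[0.96,-0.3,27],[0.96,-0.3,32.2],[0.96,-0.3,32.2],[0.96,-0.3,32.2],[0.96,-0.3,32.2],[0.96,-0.3,32.2]], claw=0.046)

```text
clock: 22.0
eef_pos: [532.1, -296.5, 62.4]
tcp_rot: [3.139, 0.001, 1.456]
contact_force: [0.1, -0.3, 0.2]
opening: 0.537
grasp_force: 0.0
```

>>> carry_out(delta_pos=[[0,0,0],[0,0,0]], rot=[[0,0,0],[0,0,0]])

```text
clock: 22.25
eef_pos: [532.1, -296.8, 62.6]
tcp_rot: [3.138, 0.001, 1.455]
contact_force: [0.4, 0.2, 0.6]
opening: 0.539
grasp_force: 0.0
```

```bash
python3 g.py m "530 -296.1 8" -6.7
```

```text
t 22.25 meas [ 532.1 -296.8   62.6] cmd [ 532.1 -296.8   62.6] F [0.4 0.2 0.6] open 0.539 gf 0.0 tips 25.0
rot err deg (tool) [0. 0. 0.] pos err (tool) [0. 0. 0.]
delta [0.0006, -0.0024, 0.0546] rot [0.23, 0.08, 0.08]
```

>>> carry_out(delta_pos=[[0.0006,-0.0024,0.02],[0.0006,-0.0024,0.045],[0.0006,-0.0024,0.0546],[0.0006,-0.0024,0.0546],[0.0006,-0.0024,0.0546]], rot=[[0.23,0,0],[0.23,0,0],[0.23,0,0],[0.23,0,0],[0.23,0,0]])

```text
clock: 22.88
eef_pos: [529.1, -295.8, 6.4]
tcp_rot: [-3.139, 0.0, 1.455]
contact_force: [0.0, 0.9, -0.1]
opening: 0.54
grasp_force: 0.0
```

>>> carry_out(delta_pos=[[0,0,0.0015],[0,0,0.003],[0,0,0.0045],[0,0,0.006],[0,0,0.006]], rot=[[0,0,0],[0,0,0],[0,0,0],[0,0,0],[0,0,0]])

```text
clock: 23.5
eef_pos: [528.6, -295.5, -0.2]
tcp_rot: [-3.138, 0.0, 1.455]
contact_force: [-0.7, 0.7, 0.8]
opening: 0.539
grasp_force: 0.0
```

```bash
python3 g.py m "530 -296.1 -2" -6.7
```

```text
t 23.5 meas [ 5.286e+02 -2.955e+02 -2.000e-01] cmd [ 5.286e+02 -2.955e+02 -2.000e-01] F [-0.7  0.7  0.8] open 0.539 gf 0.0 tips 25.0
rot err deg (tool) [0. 0. 0.] pos err (tool) [0. 0. 0.]
delta [-0.0004, 0.0015, 0.0018] rot [-0.18, 0.0, 0.07]
```

>>> carry_out(delta_pos=[[-0.0004,0.0015,0.001],[-0.0004,0.0015,0.0018],[-0.0004,0.0015,0.0018],[-0.0004,0.0015,0.0018]], rot=[[-0.18,0,0],[-0.18,0,0],[-0.18,0,0],[-0.18,0,0]])

```text
clock: 24.0
eef_pos: [530.1, -296.2, -1.8]
tcp_rot: [3.141, 0.0, 1.455]
contact_force: [-0.4, 1.0, -0.5]
opening: 0.538
grasp_force: 0.0
```

>>> carry_out(delta_pos=[[0,0,0],[0,0,0],[0,0,0],[0,0,0]], rot=[[0,0,0],[0,0,0],[0,0,0],[0,0,0]], claw=0.03, grip_force=40)

```text
clock: 24.5
eef_pos: [530.3, -296.2, -1.5]
tcp_rot: [3.141, 0.0, 1.455]
contact_force: [-0.9, 0.4, 5.3]
opening: 0.404
grasp_force: 40.4
```

```bash
sed -i 's/216:250,208:266/275:330,168:226/; s/216+i/275+i/' asc.py; python3 asc.py; python3 g.py m "530 -296.1 170" -6.7
```

```text
275 ###WWW#####WWWWWW##WWWW##############.....................
276 #W#WWW######WWWWW##WWW###############.....................
277 ###WWWW#####WW#WWWWW##################....................
278 ####WWW#####WW#WW#####################....................
279 W###WWWW#####WW######################.....................
280 WW##WWWW#############################.....................
281 ######################################....................
282 ####WW##########W########################W##..............
283 #####################################WWWWWWW##............
284 #####################################WWWWWWWW##...........
285 #####################################WWWWWWWWW##..........
286 ####################################WWWWWWWWWWW##.........
287 ####################################WWWWWWWWWWWW##........
288 ####################################WWWWWWWWWWWWW#........
289 #####################################WWWWWWWWWWWW##.......
290 ######################################WWWWWWWWWWW#........
291 .#######################################WWWWWWWWW#........
292 ..#######################
[... 1884 characters left out ...]
WWWWW##................................
323 .........#WWWWWWWWWWWWW##.................................
324 ..........#WWWWWWWWWWW##..................................
325 ...........##WWWWWWWWW#...................................
326 ............##WWWWWW##....................................
327 ..............#######.....................................
328 ..........................................................
329 ..........................................................
t 24.55 meas [ 530.3 -296.2   -1.5] cmd [ 530.3 -296.2   -1.5] F [-0.8  0.9  5.5] open 0.401 gf 40.4 tips 25.0
rot err deg (tool) [0. 0. 0.] pos err (tool) [0. 0. 0.]
delta [0.0, -0.0002, -0.1715] rot [0.04, 0.02, 0.06]
```

```bash
python3 pl.py - 0 0 90 7.5
```

```text
t 24.55 meas [ 530.3 -296.2   -1.5] cmd [ 530.3 -296.2   -1.5] F [-0.8  0.9  5.5] open 0.401 gf 40.4 tips 25.0
rot err deg (tool) [0. 0. 0.] pos err (tool) [0. 0. 0.]
target [522.3 192.7 146.4]
delta [0.4846, -0.0643, -0.1482] rot [-29.17, 8.46, -31.48]
```

>>> carry_out(delta_pos=[[0,0,-0.02],[0,0,-0.06],[0,0,-0.12],[0.04,-0.005,-0.17],[0.1,-0.013,-0.185],[0.16,-0.021,-0.19],[0.22,-0.029,-0.19],[0.28,-0.037,-0.19]], rot=[[0,0,0],[0,0,0],[0,0,0],[-3,0.85,-3.1],[-7.3,2.1,-7.9],[-11.7,3.4,-12.6],[-16,4.7,-17.3],[-20.4,5.9,-22]])

```text
clock: 25.55
eef_pos: [525.5, -11.9, 189.7]
tcp_rot: [2.77, -0.03, 1.852]
contact_force: [0.8, 1.3, 1.2]
opening: 0.402
grasp_force: 40.0
```

>>> carry_out(delta_pos=[[0,0,0],[0,0,0]], rot=[[0,0,0],[0,0,0]])

```text
clock: 25.8
eef_pos: [526.1, -13.7, 189.2]
tcp_rot: [2.773, -0.03, 1.85]
contact_force: [0.5, -0.4, -0.7]
opening: 0.4
grasp_force: 40.0
```

```bash
python3 pl.py m 0 0 90 7.5
```

```text
t 25.8 meas [526.1 -13.7 189.2] cmd [526.1 -13.7 189.2] F [ 0.5 -0.4 -0.7] open 0.4 gf 40.0 tips 25.0
rot err deg (tool) [0. 0. 0.] pos err (tool) [0. 0. 0.]
target [522.3 192.7 146.4]
delta [0.1981, 0.0321, 0.0646] rot [-8.73, 2.59, -9.43]
```

>>> carry_out(delta_pos=[[0.06,0.01,0.0],[0.12,0.02,0.01],[0.17,0.03,0.03],[0.198,0.032,0.05],[0.1981,0.0321,0.0646],[0.1981,0.0321,0.0646],[0.1981,0.0321,0.0646]], rot=[[-4.4,1.3,-4.7],[-8.7,2.6,-9.4],[-8.7,2.6,-9.4],[-8.7,2.6,-9.4],[-8.7,2.6,-9.4],[-8.7,2.6,-9.4],[-8.7,2.6,-9.4]])

```text
clock: 26.68
eef_pos: [522.7, 191.9, 146.0]
tcp_rot: [2.619, -0.001, 2.015]
contact_force: [-0.1, -0.3, -0.7]
opening: 0.405
grasp_force: 40.1
```

>>> carry_out(delta_pos=[[0,0,0],[0,0,0]], rot=[[0,0,0],[0,0,0]])

```text
clock: 26.92
eef_pos: [522.3, 192.3, 146.1]
tcp_rot: [2.619, -0.001, 2.016]
contact_force: [0.5, 0.2, -0.3]
opening: 0.407
grasp_force: 40.1
```

```bash
python3 look.py 7.5 "36 104 9" ins3; sed -i 's/print(w)/m=w[2:11,2:11]; v=np.clip(140-m,0,None); print(v.sum(), (v*np.arange(-4,5)[None]).sum()\/max(v.sum(),1)+c[0]-u[0],(v*np.arange(-4,5)[:,None]).sum()\/max(v.sum(),1)+c[1]-u[1]); print(m)/' chk.py; python3 chk.py ins3 7.5; python3 pl.py m 0 0 54 7.5
```

```text
t 26.93 meas [522.3 192.3 146.1] cmd [522.3 192.3 146.1] F [ 0.5  0.2 -0.3] open 0.407 gf 40.1 tips 25.0
rot err deg (tool) [0. 0. 0.] pos err (tool) [0. 0. 0.]
scene crop origin 266 34
top crop origin 80 180
scene 32 [317.   83.2] win from [311  77]
7925 0.5648440003130304 -0.8487599868076359
[[ 14  13  14  17  21  22  14  11  11]
 [ 12  14  10  14  18  18  14  12  12]
 [ 14  13  14  12  13  15  16  11  13]
 [ 82  10  14  18  21  15  12  11  12]
 [151  83  10  14  12  14   8  10  13]
 [165 152  58  12  18  25  22  10  11]
 [164 154 105  47  65  63  58  13  10]
 [165 161 144  37  61  62  61  35  12]
 [163 160 150  88  43  60  62  61  35]]
scene -32 [314.7 105. ] win from [309  99]
609 -0.6929932367195875 -1.0720103517873127
[[ 93 100 123 130 162 157 154 153 152]
 [121 131 161 159 156 152 155 156 156]
 [161 162 155 137 125 128 154 162 161]
 [167 161 131  89  76  95 156 162 162]
 [168 153 109  97  83 110 163 162 161]
 [168 143 110 102 111 146 162 162 163]
 [169 157 142 142 150 164 164 166 167]
 [172 172 172 173 169 168 171 171 159]
 [173 172 173 173 172 173 173 163 130]]
top 32 [114.  
[... 318 characters left out ...]
 28 31 27 27 26 24 25]]
top -32 [145.3 232.5] win from [139 226]
862 -0.9222773778718647 -0.3008325316343132
[[155 159 155 155 155 153 160 163 162]
 [153 155 147 138 136 142 152 162 166]
 [147 141 125 114 112 120 139 156 167]
 [140 121 107 102 101 106 118 143 159]
 [138 115  92  93  99 102 111 139 161]
 [142 121  98  87  97 102 122 144 164]
 [145 137 117 105 111 119 141 156 168]
 [136 146 147 139 142 151 155 162 162]
 [119 140 154 155 159 160 161 161 161]]
t 27.02 meas [522.1 192.5 146. ] cmd [522.1 192.5 146. ] F [0.3 0.  0.3] open 0.4 gf 40.1 tips 25.0
rot err deg (tool) [0. 0. 0.] pos err (tool) [0. 0. 0.]
target [538.5 200.5 115.3]
delta [0.0001, 0.0005, 0.0357] rot [-0.04, -0.03, -0.11]
```

Hole offsets match those of the first plate, so I go down.

>>> carry_out(delta_pos=[[0,0.0005,0.018],[0,0.0005,0.0357],[0,0.0005,0.0357],[0,0.0005,0.0357],[0,0.0005,0.0357]], rot=[[0,0,0],[0,0,0],[0,0,0],[0,0,0],[0,0,0]])

```text
clock: 27.65
eef_pos: [538.4, 200.6, 115.5]
tcp_rot: [2.619, -0.001, 2.017]
contact_force: [0.6, -1.2, -0.9]
opening: 0.402
grasp_force: 40.1
```

```bash
python3 dk.py 7.5; python3 pl.py m 0 0 44 7.5
```

```text
27.65 deck coords of plate [ 0.1   0.21 54.24] F deck [-0.4 -1.3 -0.8] [-0.12  0.25  0.02]
t 27.65 meas [538.4 200.6 115.5] cmd [538.4 200.6 115.5] F [ 0.6 -1.2 -0.9] open 0.402 gf 40.1 tips 25.0
rot err deg (tool) [0. 0. 0.] pos err (tool) [0. 0. 0.]
target [543.  202.6 106.6]
delta [-0.0002, -0.0001, 0.0102] rot [-0.03, -0.04, -0.08]
```

>>> carry_out(delta_pos=[[0,0,0.003],[0,0,0.006],[0,0,0.009],[0,0,0.012],[0,0,0.012]], rot=[[0,0,0],[0,0,0],[0,0,0],[0,0,0],[0,0,0]])

```text
clock: 28.28
eef_pos: [543.7, 203.3, 104.1]
tcp_rot: [2.62, -0.002, 2.017]
contact_force: [0.4, 0.6, -0.5]
opening: 0.4
grasp_force: 40.1
```

>>> carry_out(delta_pos=[[0,0,0.002],[0,0,0.004],[0,0,0.006],[0,0,0.006]], rot=[[0,0,0],[0,0,0],[0,0,0],[0,0,0]])

```text
clock: 28.78
eef_pos: [546.5, 204.6, 99.1]
tcp_rot: [2.62, -0.002, 2.017]
contact_force: [-0.0, -0.2, -0.1]
opening: 0.405
grasp_force: 40.1
```

```bash
python3 dk.py 7.5
```

```text
28.775 deck coords of plate [-0.33  0.29 35.53] F deck [-0.2 -0.2 -0. ] [-0.1   0.23  0.02]
```

>>> carry_out(delta_pos=[[0,0.0003,0.003],[0,0.0003,0.006],[0,0.0003,0.01],[0,0.0003,0.014],[0,0.0003,0.015],[0,0.0003,0.015]], rot=[[0,0,0],[0,0,0],[0,0,0],[0,0,0],[0,0,0],[0,0,0]])

```text
clock: 29.52
eef_pos: [553.4, 207.9, 86.2]
tcp_rot: [2.62, -0.002, 2.017]
contact_force: [-0.4, 0.6, 0.1]
opening: 0.404
grasp_force: 40.1
```

>>> carry_out(delta_pos=[[0,0,0.001],[0,0,0.002],[0,0,0.002]], rot=[[0,0,0],[0,0,0],[0,0,0]])

```text
clock: 29.9
eef_pos: [554.3, 208.3, 84.7]
tcp_rot: [2.619, -0.001, 2.017]
contact_force: [0.1, -0.0, 0.5]
opening: 0.405
grasp_force: 40.1
```

```bash
python3 dk.py 7.5
```

```text
29.9 deck coords of plate [-1.000e-02  2.700e-01  1.866e+01] F deck [ 0.3 -0.1  0.3] [-0.13  0.23 -0.06]
```

>>> carry_out(delta_pos=[[0,0,0.0005],[0,0,0.001],[0,0,0.0015],[0,0,0.0015]], rot=[[0,0,0],[0,0,0],[0,0,0],[0,0,0]])

```text
clock: 30.4
eef_pos: [554.7, 208.5, 83.9]
tcp_rot: [2.619, -0.002, 2.017]
contact_force: [-7.4, -4.9, 12.3]
opening: 0.404
grasp_force: 41.7
```

```bash
python3 dk.py 7.5
```

```text
30.4 deck coords of plate [1.000e-02 3.000e-01 1.781e+01] F deck [-1.5 -1.2 15.1] [-0.24  0.44 -0.01]
```

Seated at 17.8 mm (18 expected) with 15 N. I release and retreat.

>>> carry_out(delta_pos=[[0,0,-0.0004],[0,0,-0.0004],[0,0,-0.0004]], rot=[[0,0,0],[0,0,0],[0,0,0]], claw=0.05)

```text
clock: 30.78
eef_pos: [554.9, 208.6, 83.7]
tcp_rot: [2.619, -0.001, 2.017]
contact_force: [0.3, -0.6, -0.6]
opening: 0.582
grasp_force: 0.0
```

>>> carry_out(delta_pos=[[0,0,-0.02],[0,0,-0.05],[0,0,-0.1],[-0.04,0,-0.14],[-0.1,0,-0.15],[-0.16,0,-0.15],[-0.2,0,-0.15],[-0.2,0,-0.15]], rot=[[0,0,0],[0,0,0],[0,0,0],[0,0,0],[0,0,0],[0,0,0],[0,0,0],[0,0,0]])

```text
clock: 31.78
eef_pos: [575.0, -7.0, 213.6]
tcp_rot: [2.619, -0.001, 2.013]
contact_force: [0.4, 1.5, 0.4]
opening: 0.585
grasp_force: 0.0
```

>>> carry_out(delta_pos=[[0,0,0],[0,0,0]], rot=[[0,0,0],[0,0,0]])

```text
clock: 32.02
eef_pos: [573.0, -3.2, 213.2]
tcp_rot: [2.62, -0.002, 2.018]
contact_force: [-0.3, 0.3, -0.3]
opening: 0.584
grasp_force: 0.0
```

Run:
```python
from pl import *
R=deckR(np.radians(YAW)); o=[]
for n,(l,t) in(("scene",(290,70)),("top",(75,170))):
    s=4; im=r.grab_frame(n); g=cv2.resize(im[t:t+120,l:l+100 if n=="scene" else l+100],None,fx=s,fy=s,interpolation=cv2.INTER_CUBIC)
    for a,b,c,h in((25,68,12,12),(18,52,9,24)):
        oc=np.array([[-a,b-c,h],[-a+c,b,h],[a-c,b,h],[a,b-c,h],[a,-b+c,h],[a-c,-b,h],[-a+c,-b,h],[-a,-b+c,h]])@R.T+O
        cv2.polylines(g,[((proj(n,oc)-[l,t]+.5)*s).astype(int)],True,(255,0,0),1)
    o.append(g)
cv2.imwrite("pics/end.png",np.hstack(o))
```

```text
(no output)
```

View pics/end.png

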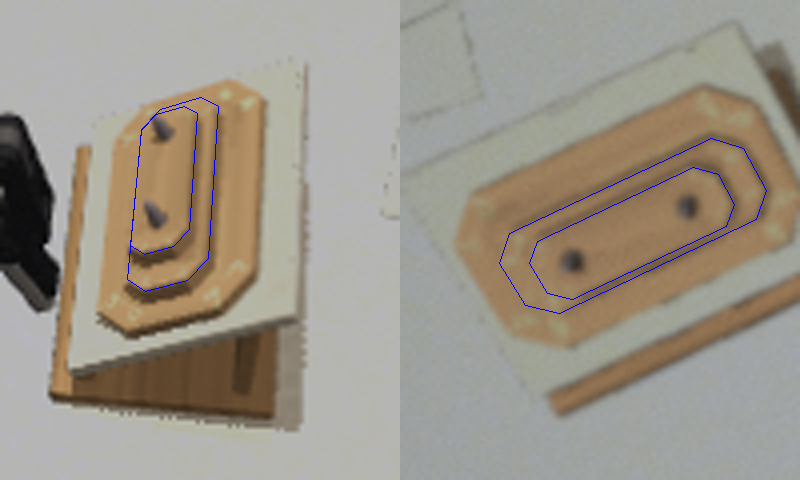

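Both layers lie flat inside the predicted outlines, with the pins showing through at (163,130) and (155,215) in scene, and (572,261) and (687,207) in top. I hand the job in.

```bash
python3 -c "
from rig import r
print(r.sign_off())"
```

```text
the job is handed in; nothing more can be done
None
```

The job is handed in at about 32 s: the larger layer sits flat on the base and the smaller layer flat on it, both over the two pins, and the gripper has let go and backed away.

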